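# Drive a bushing out of a clamped bearing housing

### The job

Flip the cam lever on the drift-out stand over its centre so that it clamps the slanting housing, then take the drift that fits the housing's narrow upper hole and is long enough, and push with it down through that hole until the brass bushing drops out of the lower end into the stand's tray. Then hang the drift back upright in the rack and let go, with the lever still clamped, the bushing in the tray, the other two drifts in the rack, and the things lying about not knocked away.

Things in the scene. Friction and masses are not known exactly. Their poses are not given: they have to be found in the camera images.
- stand: Fixed steel drift-out stand: open tray 190 x 130 mm, walls 24 mm high, with two upright cheek plates (121 mm high, 85 mm long, at y = +-38 mm) that carry the slanting housing. Origin on the bench under the housing; the tray runs from x = -80 to +110 mm. Own x points away from the side where the drift goes in, z up. The bushing drops into the tray.
- housing: Aluminium barrel 60 mm thick, 70 mm long, fixed in the stand. Origin at the centre of its lower mouth (x = 20, z = 85 mm of the stand). Own z runs up the bore, 35 deg from vertical, leaning to the stand's -x; push the drift along -z. Bore 30 mm wide from z = 0 to 45 mm (bushing); above, a narrow hole of 18 mm that flares to 26 mm at the upper mouth, z = 70 mm.
- bushing_center (a point): Centre of the loose brass bushing: 28 mm thick, 30 mm long, 60 g, own z along its axis. It starts at z = 25 mm of the housing (upper face at 40 mm), gripped by spring plungers in the bore at z = 18 mm. About 6 to 15 N along the bore moves it; after 22 mm it falls out by itself. Its own hole is too small for any drift.
- cam_lever (a joint): Cam lever, hinged about the stand's y axis at x = 0, y = -73, z = 96 mm of the stand. 0 = open, leaning 0.60 rad from vertical to the stand's -x; upright at 0.60; 1.9 = clamped, lying back to +x. Sprung over centre at 0.60: below that it springs back open, above it snaps to 1.9 by itself. About 5 N at the knob starts it, less towards the centre.
- lever_knob (a point): Centre of the 18 mm black ball on the end of the cam lever's 12 mm thick handle, 78 mm from its hinge.
- rack: Fixed open steel rack: base 75 x 215 mm, top plate 60 x 215 x 10 mm with its upper face 112 mm above the bench and three 26 mm through holes at y = -65, 0 and +65 mm, x = 0 of its own frame. Origin on the bench under its middle. The drifts hang in the holes by their collars, in any order.
- long_drift_grip (a point): Centre of the grip of the long thin drift (the one to use), steel, 0.2 kg, own z along it to the grip end. Square grip 22 x 22 x 60 mm, sides along own x and y; below it a collar 40 mm wide, 8 mm thick, underside 38 mm below this point; then a round shank 14 mm thick, 95 mm long, bevelled tip. Hanging in the rack this point is 150 mm above the bench.
- long_drift_tip (a point): Centre of the tip face of the long thin drift, 133 mm below the centre of its grip along its own -z.
- short_drift_grip (a point): Centre of the grip of the short drift (same 14 mm shank but only 45 mm long: too short; grip 22 x 22 x 40 mm). Hanging in the rack it is 140 mm above the bench. Leave it in the rack.
- thick_drift_grip (a point): Centre of the grip of the thick drift (shank 22 mm thick, 95 mm long: does not go through; grip 30 x 30 x 60 mm). Hanging in the rack it is 150 mm above the bench. Leave it in the rack.
- tin: Round aluminium moisture tin, 67 mm in diameter, 44 mm high, loose on the bench, a bystander. Origin at the centre of its underside.
- sieve_brush: Wooden sieve brush, 31 x 175 x 31 mm, lying loose, a bystander. Origin at the centre of its underside.
- marker: Black felt marker, 18 x 137 x 19 mm, lying loose between the rack and the stand, a bystander. Origin at the centre of its underside.
- screwdriver: Screwdriver, 25 x 206 x 24 mm, lying loose, a bystander. Origin at the centre of its underside.
- bushing: The same bushing; origin at the centre of its lower face, 15 mm along the axis from its centre.
Not all that is in view belongs to the job. Leave any blue or red look-alike of the part that bears long_drift_grip alone.

How it is judged:
By the outcome, as a careful person would: the job done as asked, in the order asked, and still so for the second after the job is handed in, with the robot touching nothing.
It also fails if it takes over 64 s, if anything falls off the work surface, if the arm or the gripper's body presses on something with over 40 N, if the wrist force passes 120 N, or if a joint passes its speed limit or range.

### The arm

A 6-joint arm with a two-finger parallel gripper is mounted at the origin on a cart in front of the work surface, level with it; the furniture and walls round the work are solid. World frame = base frame: x ahead of the robot, y to its left, z up, the work surface at z = 0. Lengths are in mm, angles in rad, forces in N, time in s.
With the tool pointing down it reaches from about 375 to 900 mm from the base axis. Payload 3.1 kg.
Tool frame: the origin (TCP) lies at the very end of the fingers, on their centre line; the grasp point (between the pads) lies 19 mm behind it; x points along the fingers, y is the direction in which the jaws open and shut, and the axes are right-handed (so a half turn about x gives the same grasp; the last joint's range is limited). The gripper opens to 87 mm and grips with 3 to 60 N. Pads are 19 mm wide; open, the fingers measure 117 mm over their backs; the gripper's body (75 mm by 190 mm) begins 51 mm behind the grasp point.
Start: joints at [-1.45, 0.527, 1.433, -0, 1.181, -0.178], TCP at [184.604, -597.091, 186.748] pointing down, gripper open.
Joint ranges: [-3.08, 3.08], [-0.75, 2.2], [0.22, 2.44], [-1.43, 4.57], [0, 2.65], [-2.85, 2.85]. Speed limits (rad/s): [2.79, 2.79, 3.14, 3.14, 3.14, 3.14].

### API

Orientations are given as a unit quaternion [x, y, z, w].
In Python, from plant import observe, vision, ticket gives the robot as it stands.
- The arm moves only by the tool carry_out, never from a script. Its argument "moves" is a list of rows, each an object with "xyz": the shift along the tool's x, y, z in units of 0.2 m (1.0 is 0.2 m), a list of three; "rotation": the turn, a rotation vector about the tool's x, y, z in units of pi/2 rad (1.0 is pi/2 rad), a list of three; "grip": the gripper command: -1 is fully open, 1 is shut, values between are in proportion. In form: [{"xyz": [x, y, z], "rotation": [wx, wy, wz], "grip": grip}, ...]. A call has 1 to 12 rows; each row shifts and turns the commanded pose from where the row before left it, along the tool's axes as they then stand; what a row does not reach is not made up. A row lasts 1/10 s, in which the tool goes at most 50 mm and 8.59 degrees, less where a joint would pass 70% of its speed; a pose out of reach is approached as far as the arm can. A call with a number of a shift or a turn outside -1 to 1 is refused whole. A call with a gripper value outside its range is refused whole. The fingers move at their own pace and stop on an object; "newtons" is the grip in N (left out, the last holds). Time passes only in rows, so rows that do not move let the fingers close. It gives the time, the measured TCP pose, the force and the opening at its end, in the units of the state.
- observe(): the state, without advancing time (a new reading comes with each control period).
- vision.get_image(name): name is "scene" or "top"; returns (picture, depth): 400x640x3 uint8, red, green, blue; 400x640 float32, mm along the optical axis (not along the pixel's ray), 0 where there is no reading.
- vision.get_calibration(name): a dict with "fx", "fy", "cx", "cy" (pixels), "k1" (the pictures are not rectified: a ray, as slopes to the right and down, at radius r is drawn at 1 + k1 r^2 times it, then the intrinsics apply), "R" (3x3) and "t" (3): a world point X has camera coordinates R X + t. Camera axes: x right, y down, z forward; pixel columns grow to the right and rows downward; lengths in mm; the calibration is good to about 2 mm. A picture is of the moment at which its call begins. get_calibration takes no time and is no camera call.
- ticket.finish_job(): hands the job in, once; it reports no verdict.
The state is a dict: "clock": time; "qpos": joint angles; "joint_vel": joint speeds; "joint_torque": joint torques, N m; "eef_pos": TCP position; "tcp_rot": TCP orientation; "wrist_force": force on the tool from outside, world axes, zero at the start; "moment": the same for the moment, N m; "opening": finger opening in mm.
Only numpy, scipy, OpenCV 4.12 (cv2) and the standard library are available. Lean on these libraries where they do the work, as an engineer would, in place of code of your own. Each camera call takes 0.05 s, during which the arm holds its last target.

## Working session

There is one attempt and no reset: what is moved stays moved. The work goes in short steps, Python scripts to look and compute and a tool call to move; the robot and the scene stay as the last step left them, time stands still between calls to the robot, and variables do not carry over. Pictures are saved under pics/ and viewed, and the job is handed in when it is done.

Besides the shell and the picture viewer there is one more tool, called after "Emit:" by a JSON object that holds its "method" and its "body". carry_out: Moves the arm, as the interface text tells. Its arguments: {"type":"object","properties":{"moves":{"type":"array","items":{"type":"object","properties":{"xyz":{"type":"array","items":{"type":"number","minimum":-1,"maximum":1}},"rotation":{"type":"array","items":{"type":"number","minimum":-1,"maximum":1}},"grip":{"type":"number"}}}},"newtons":{"type":"number"}},"required":["moves"]}

```bash
ls; mkdir -p pics; python3 - <<'E'
from plant import observe, vision
import cv2,numpy as np
print(observe())
for n in ("scene","top"):
    im,d=vision.get_image(n); cv2.imwrite(f"pics/{n}0.png",im[:,:,::-1]); np.save(f"pics/{n}0.npy",d)
    c=vision.get_calibration(n); print(n,c)
E
```

```text
pics
{'clock': 0.0, 'qpos': array([-1.44949182e+00,  5.28468690e-01,  1.43391929e+00, -2.75044999e-05,
        1.18136623e+00, -1.78505724e-01]), 'joint_vel': array([-2.67440794e-05,  3.68647056e-04,  1.10133669e-04, -1.29317222e-03,
        2.22243777e-04, -8.25972564e-04]), 'joint_torque': array([ 7.81292965e-04, -4.40045750e+01, -1.76590151e+01,  6.34129252e-02,
        5.81479096e-02, -1.65465699e-04]), 'eef_pos': array([ 184.50327623, -596.29627834,  185.76475494]), 'tcp_rot': array([ 0.69918866,  0.10637014, -0.69916293,  0.10484181]), 'wrist_force': array([-0.35005318, -1.24158445, -0.20061965]), 'moment': array([ 0.03177002,  0.01915588, -0.00308372]), 'opening': 86.94153555562357}
scene {'fx': 505.2587262654621, 'fy': 505.2587262654621, 'cx': 321.0709663683195, 'cy': 195.27281075754118, 'k1': -0.07349132066561934, 'R': array([[-8.65004243e-01, -5.01764525e-01,  1.41457520e-04],
       [-2.04178129e-01,  3.51730162e-01, -9.13562907e-01],
       [ 4.58343703e-01, -7.90264674e-01, -4.06697424e-01]]), 't': array([451.27593492, 253.7189261 , 813.38559375])}
top {'fx': 514.9392958401761, 'fy': 514.9392958401761, 'cx': 317.5784117598794, 'cy': 202.32231051763816, 'k1': -0.06849835079754099, 'R': array([[ 0.00102307, -0.99967647, -0.0254149 ],
       [-0.98164163,  0.00384347, -0.19069594],
       [ 0.19073193,  0.02514342, -0.9813201 ]]), 't': array([ -36.37100357,  575.71142276, 1344.31463289])}
```

View pics/scene0.png

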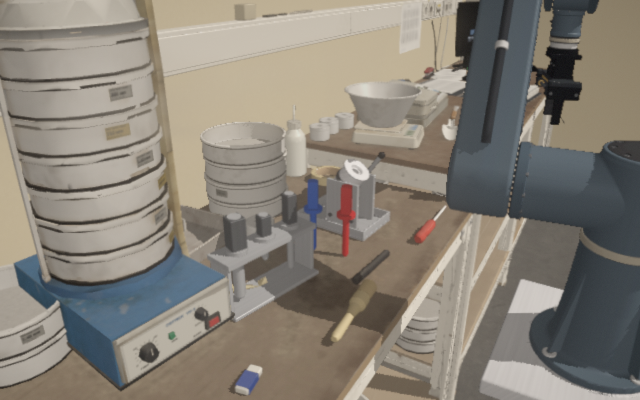

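View pics/top0.png

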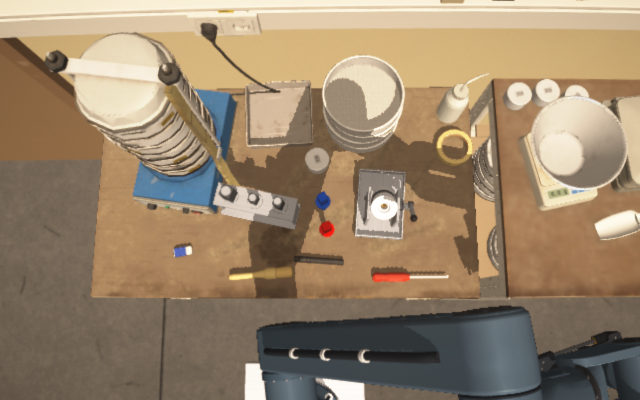

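Scene: the rack has three dark drifts at about (234,230), (263,223) and (289,206). The stand is at (355,205). A blue drift at (313,197) and a red one at (346,205) are look-alikes. Next I'll take crops and measure.

```bash
cat > h.py <<'E'
import numpy as np,cv2
from plant import observe, vision
C={n:vision.get_calibration(n) for n in("scene","top")}
def ray(n,u,v):
    c=C[n]; K=np.array([[c['fx'],0,c['cx']],[0,c['fy'],c['cy']],[0,0,1]])
    xd,yd=(u-c['cx'])/c['fx'],(v-c['cy'])/c['fy']
    x,y=xd,yd
    for _ in range(20):
        f=1+c['k1']*(x*x+y*y); x,y=xd/f,yd/f
    R=np.array(c['R']);t=np.array(c['t'])
    return -R.T@t, R.T@np.array([x,y,1.0])
def onz(n,u,v,z):
    o,d=ray(n,u,v); return o+d*(z-o[2])/d[2]
def dep(n,u,v,D):
    o,d=ray(n,u,v); return o+d*D
def proj(n,X):
    c=C[n]; p=np.array(c['R'])@X+np.array(c['t']); x,y=p[0]/p[2],p[1]/p[2]; f=1+c['k1']*(x*x+y*y)
    return np.array([c['fx']*x*f+c['cx'],c['fy']*y*f+c['cy']])
def tri(a,b):
    (o1,d1),(o2,d2)=ray('scene',*a),ray('top',*b)
    s=np.linalg.lstsq(np.c_[d1,-d2],o2-o1,rcond=None)[0]
    p,q=o1+s[0]*d1,o2+s[1]*d2; return (p+q)/2,np.linalg.norm(p-q)
def cloud(n,D):
    v,u=np.mgrid[0:400,0:640]; c=C[n]
    K=np.array([[c['fx'],0,c['cx']],[0,c['fy'],c['cy']],[0,0,1.]])
    pts=cv2.undistortPoints(np.stack([u,v],-1).reshape(-1,1,2).astype(np.float64),K,np.array([c['k1'],0,0,0.])).reshape(400,640,2)
    P=np.concatenate([pts*D[...,None],D[...,None]],-1)
    return (P-np.array(c['t']))@np.array(c['R'])
E
python3 - <<'E'
import cv2
a=cv2.imread('pics/top0.png');b=cv2.imread('pics/scene0.png')
cv2.imwrite('pics/ct.png',cv2.resize(a[150:290,200:460],None,fx=3,fy=3,interpolation=cv2.INTER_CUBIC))
cv2.imwrite('pics/cs.png',cv2.resize(b[140:320,200:400],None,fx=3.3,fy=3.3,interpolation=cv2.INTER_CUBIC))
E
```

```text
(no output)
```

View pics/ct.png

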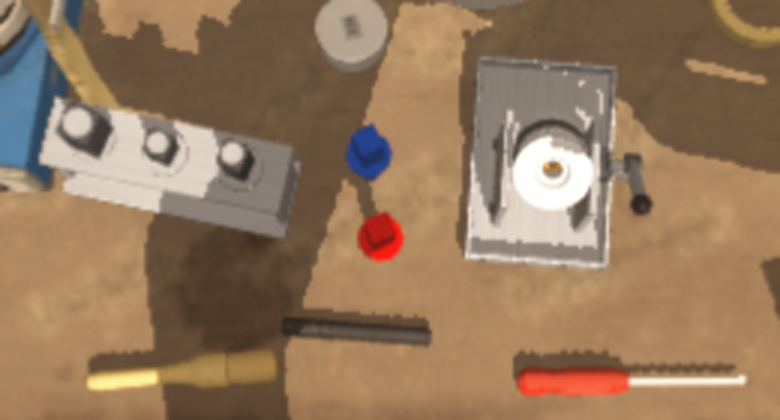

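View pics/cs.png

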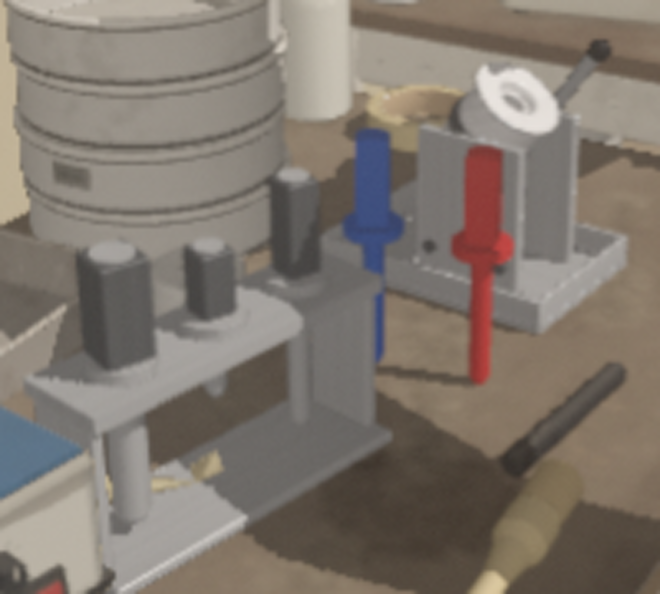

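The top crop shows the rack, with thick at (228,192), short at (253,198) and long at (278,203), all in top-view pixels. Blue is at (323,201), red at (327,228), the housing mouth at (384,206) and the knob at (413,218). The scene crop shows the rightmost grey drift, at (289,206), with a 22 mm grip 60 mm tall and the long thin shank. I choose that one. Now I'll measure.

```bash
python3 - <<'E'
from h import *
np.set_printoptions(precision=1,suppress=True)
T=np.load('pics/top0.npy');S=np.load('pics/scene0.npy')
Pt=cloud('top',T);Ps=cloud('scene',S)
print('bench z top',np.median(Pt[265:290,200:440,2]),'scene',Ps[300:310,300:310,2].mean())
# drift tops
for nm,(u,v) in dict(thick=(228,192),short=(253,198),long=(278,203),blue=(323,201),red=(327,228),knob=(413,218),tin=(317,160)).items():
    w=Pt[v-9:v+10,u-9:u+10].reshape(-1,3); zm=np.percentile(w[:,2],97); k=w[w[:,2]>zm-5]; print(nm,zm,k.mean(0),np.ptp(k,axis=0))
for nm,(u,v) in dict(thick=(234,225),short=(263,222),long=(289,205)).items():
    w=Ps[v-18:v+10,u-9:u+10].reshape(-1,3); print(nm,'scene',np.percentile(w[:,2],97))
# rack plate
for P,n in((Pt,'t'),(Ps,'s')):
    m=(abs(P[...,2]-112)<4)&(P[...,0]>350)&(P[...,1]>50)&(P[...,1]<420)
    r=cv2.minAreaRect(P[m][:,:2].astype(np.float32)); print('rack',n,m.sum(),r,P[m].mean(0))
# tray rim
m=(abs(Pt[...,2]-24)<4)&(Pt[...,0]>330)&(abs(Pt[...,1]+110)<130)
m[:, :350]=0; m[:,410:]=0
r=cv2.minAreaRect(Pt[m][:,:2].astype(np.float32)); print('tray',m.sum(),r)
m=(Pt[...,2]>5)&(Pt[...,2]<140); m[:,:340]=0;m[:,405:]=0;m[:160]=0;m[250:]=0
r=cv2.minAreaRect(Pt[m][:,:2].astype(np.float32)); print('tray',m.sum(),r)
E
```

```text
bench z top 0.058545024757692465 scene 0.2675220717084257
thick 183.96593372076683 [581.7 191.  181.6] [36.2 32.5  7.3]
short 162.9440912882862 [567.2 125.  161. ] [23.6 25.5  8. ]
long 184.80200233177737 [529.7  46.1 312.2] [ 258.7  144.9 1248. ]
blue 166.25402515523913 [564.6 -52.4 187.1] [ 272.5   33.9 1266.8]
red 166.34570529031998 [489.4 -61.3 205.4] [ 198.6   24.7 1266.7]
knob 167.1819962923572 [ 513.4 -278.   166.4] [15.3 17.2 11.8]
tin 49.76535829312819 [689.2 -34.1  72. ] [ 414.8   62.1 1383.2]
thick scene 181.95497757631588
short scene 161.8116435055662
long scene 181.69208021693672
rack t 1196 ((748.4571533203125, 232.4716796875), (368.20770263671875, 445.6180419921875), 89.28616333007812) [636.3 175.1 111.5]
rack s 1367 ((725.0166015625, 256.01983642578125), (567.7019653320312, 157.5633087158203), 36.25151062011719) [606.9 176.8 111.7]
tray 300 ((560.9500732421875, -190.28289794921875), (392.0419616699219, 108.34666442871094), 2.582693338394165)
tray 1944 ((579.5115966796875, -190.05665588378906), (178.6907958984375, 253.39935302734375), 88.75749969482422)
```

```bash
python3 - <<'E'
from h import *
np.set_printoptions(precision=1,suppress=True)
T=np.load('pics/top0.npy');S=np.load('pics/scene0.npy')
Pt=cloud('top',T);Ps=cloud('scene',S)
def box(P,lo,hi): 
    return np.all((P>lo)&(P<hi),-1)
for nm,P in(('t',Pt),('s',Ps)):
    for d,(x,y,z) in dict(thick=(582,191,180),short=(567,125,160),long=(552,60,180)).items():
        w=P[box(P,[x-25,y-25,z-4],[x+25,y+25,z+5])]; print(nm,d,len(w),w.mean(0) if len(w) else 0, np.ptp(w,axis=0), (w.max(0)+w.min(0))/2)
    w=P[box(P,[480,20,106],[640,235,116])]; r=cv2.minAreaRect(w[:,:2].astype(np.float32)); print('rack',nm,len(w),r)
    w=P[box(P,[430,-290,18],[680,-130,29])]; r=cv2.minAreaRect(w[:,:2].astype(np.float32)); print('tray',nm,len(w),r)
    w=P[box(P,[430,-290,115],[680,-130,125])]; r=cv2.minAreaRect(w[:,:2].astype(np.float32)); print('cheek',nm,len(w),r)
    w=P[box(P,[460,-310,145],[560,-255,175])];print('knob',nm,w.mean(0),np.ptp(w,axis=0))
# colour mask for bystanders
im=cv2.imread('pics/top0.png'); hsv=cv2.cvtColor(im,cv2.COLOR_BGR2HSV)
m=((hsv[...,1]<70)&(hsv[...,2]>60)).astype(np.uint8)*255; 
n,l,s,c=cv2.connectedComponentsWithStats(m)
for i in range(1,n):
    if s[i,4]>300 and 150<c[i][1]<260 and 200<c[i][0]<450:
        r=cv2.minAreaRect(np.argwhere(l==i)[:,::-1].astype(np.float32)); print(s[i],r)
E
```

```text
t thick 129 [581.3 190.  180.3] [36.2 35.5  8.7] [580.9 191.  180.6]
t short 64 [567.6 125.2 160.5] [23.6 25.5  8.8] [568.4 125.8 160.5]
t long 71 [555.   60.4 180.3] [25.4 24.5  8.9] [555.6  60.3 180.5]
rack t 1139 ((568.4116821289062, 126.59391784667969), (216.86923217773438, 61.610382080078125), 77.81148529052734)
tray t 353 ((579.184326171875, -210.3776397705078), (130.77978515625, 191.64784240722656), 85.43257141113281)
cheek t 261 ((557.2518920898438, -226.06588745117188), (119.94500732421875, 84.75715637207031), 85.89743041992188)
knob t [ 515.9 -277.8  163.1] [23.4 17.7 27.6]
s thick 168 [581.  192.9 179.9] [35.8 36.5  6.8] [582.5 190.1 179.4]
s short 86 [568.2 128.3 160. ] [24.4 21.2  6.8] [568.4 127.6 159.6]
s long 78 [554.9  62.9 179.8] [25.4 23.4  7.2] [556.4  61.5 179.9]
rack s 1420 ((569.0536499023438, 125.6365737915039), (216.80917358398438, 64.26947021484375), 77.85260772705078)
tray s 458 ((580.6211547851562, -210.59625244140625), (136.7512664794922, 192.8356475830078), 85.32527160644531)
cheek s 227 ((557.5053100585938, -225.99649047851562), (122.33863830566406, 85.70585632324219), 83.59342956542969)
knob s [ 518.8 -273.8  158.8] [23.  15.3 23.4]
[305 148  24  26 489] ((316.5, 160.5), (25.0, 23.0), 90.0)
[ 355  169   60   71 3307] ((385.37310791015625, 204.2766571044922), (58.49382781982422, 68.18342590332031), 4.085616588592529)
[ 132  177  168   53 2939] ((216.26898193359375, 196.56947326660156), (167.3167266845703, 40.437744140625), 8.864623069763184)
```

```bash
python3 - <<'E'
from h import *
np.set_printoptions(precision=1,suppress=True)
T=np.load('pics/top0.npy');S=np.load('pics/scene0.npy')
Pt=cloud('top',T);Ps=cloud('scene',S)
def box(P,lo,hi): return np.all((P>lo)&(P<hi),-1)
c=np.array([555,62.])
for nm,P in(('t',Pt),('s',Ps)):
    w=P[box(P,[c[0]-18,c[1]-18,128],[c[0]+18,c[1]+18,186])][:,:2]
    print(nm,len(w),cv2.minAreaRect(w.astype(np.float32)))
    if nm=='s':
        w0=w-c
        for a in range(0,90,5):
            th=np.radians(a); q=w0@np.array([[np.cos(th),-np.sin(th)],[np.sin(th),np.cos(th)]])
            print(a,np.percentile(q,[2,98],axis=0).ravel())
# housing check
yaw=np.radians(-4.6); ex=np.array([np.cos(yaw),np.sin(yaw),0]);ey=np.array([-np.sin(yaw),np.cos(yaw),0]); o=np.array([565,-209.3,0])
def st(x,y,z): return o+x*ex+y*ey+np.array([0,0,z])
for n in('top','scene'):
    for nm,X in dict(mouth=st(-20.15,0,142.34),knob=st(-44,-73,160.4),cheek=st(-42,-38,121)).items(): print(n,nm,X,proj(n,X))
# tall things
m=(Pt[...,2]>200)&(Pt[...,0]>300)&(Pt[...,0]<900)&(Pt[...,1]>-350)
g=Pt[m]; print(g.min(0),g.max(0)); 
k=g[(g[:,1]<300)];print(k[:,0].min(), k[k[:,0]<720][:40])
# ring centroid in both
for n,f,(u0,v0,u1,v1) in(('top','top0',(365,185,405,225)),('scene','scene0',(335,155,375,190))):
    h=cv2.cvtColor(cv2.imread(f'pics/{f}.png'),cv2.COLOR_BGR2HSV)[v0:v1,u0:u1]
    m=(h[...,2]>225)&(h[...,1]<25); v,u=np.nonzero(m); 
    print(n,len(u),u.mean()+u0,v.mean()+v0,cv2.fitEllipse(cv2.convexHull(np.c_[u+u0,v+v0].astype(np.float32))))
s=o=None
R=__import__('scipy.spatial.transform',fromlist=['x']).Rotation.from_quat(observe()['tcp_rot']).as_matrix(); print(np.round(R,3))
E
python3 - <<'E'
import cv2
a=cv2.imread('pics/top0.png');b=cv2.imread('pics/scene0.png')
x=cv2.resize(a[180:225,255:300],(400,400),interpolation=cv2.INTER_CUBIC);y=cv2.resize(b[180:240,260:320],(400,400),interpolation=cv2.INTER_CUBIC)
cv2.imwrite('pics/long.png',cv2.hconcat([x,y]))
E
```

```text
t 117 ((553.4449462890625, 60.3662109375), (22.14505958557129, 24.84139633178711), 69.4257583618164)
s 419 ((557.221435546875, 60.4585075378418), (23.119997024536133, 25.614538192749023), 71.4321060180664)
0 [-11.1  -8.1  14.4  11.3]
5 [-11.6  -7.7  14.7  11.4]
10 [-12.   -7.5  14.9  11.5]
15 [-12.4  -6.7  14.9  11.5]
20 [-12.5  -6.3  14.8  11.4]
25 [-12.6  -6.5  14.7  11.4]
30 [-12.7  -6.8  14.3  11.4]
35 [-12.6  -7.4  14.   11.2]
40 [-12.5  -8.5  13.5  11.1]
45 [-12.4  -9.5  12.8  11. ]
50 [-12.1 -10.2  12.3  10.8]
55 [-11.9 -10.6  11.6  10.4]
60 [-11.6 -10.9  10.9   9.9]
65 [-11.1 -11.7  10.5   9.8]
70 [-10.6 -12.4  10.3   9.5]
75 [-10.  -13.1  10.4   9.8]
80 [ -9.5 -13.6  10.8  10.2]
85 [ -8.7 -14.1  11.1  10.7]
top mouth [ 544.9 -207.7  142.3] [384.  207.4]
top knob [ 515.3 -278.5  160.4] [413.4 217.7]
top cheek [ 520.1 -243.8  121. ] [397.4 218.4]
scene mouth [ 544.9 -207.7  142.3] [357.4 169.1]
scene knob [ 515.3 -278.5  160.4] [381.9 155.1]
scene cheek [ 520.1 -243.8  121. ] [373.3 174.7]
[ 300.  -304.2  200. ] [ 899.9  462.9 1428.1]
300.00049685829526 [[ 308.8  -72.4 1428.1]
[... 578 characters left out ...]
[ 308.8  -72.4 1428.1]
 [ 308.8  -72.4 1428.1]
 [ 308.8  -72.4 1428.1]
 [ 308.8  -72.4 1428.1]
 [ 308.8  -72.4 1428.1]
 [ 308.8  -72.4 1428.1]
 [ 308.8  -72.4 1428.1]
 [ 308.8  -72.4 1428.1]
 [ 308.8  -72.4 1428.1]
 [ 308.8  -72.4 1428.1]
 [ 308.8  -72.4 1428.1]
 [ 308.8  -72.4 1428.1]
 [ 308.8  -72.4 1428.1]
 [ 308.8  -72.4 1428.1]
 [ 308.8  -72.4 1428.1]]
top 431 383.3619489559165 208.26682134570765 ((388.03070068359375, 203.23153686523438), (24.717735290527344, 39.851287841796875), 49.11194610595703)
scene 164 356.8475609756098 169.75 ((356.2885437011719, 168.76409912109375), (14.043227195739746, 25.79155921936035), 129.4437255859375)
[[-0.   0.3 -1. ]
 [ 0.  -1.  -0.3]
 [-1.  -0.  -0. ]]
```

View pics/long.png

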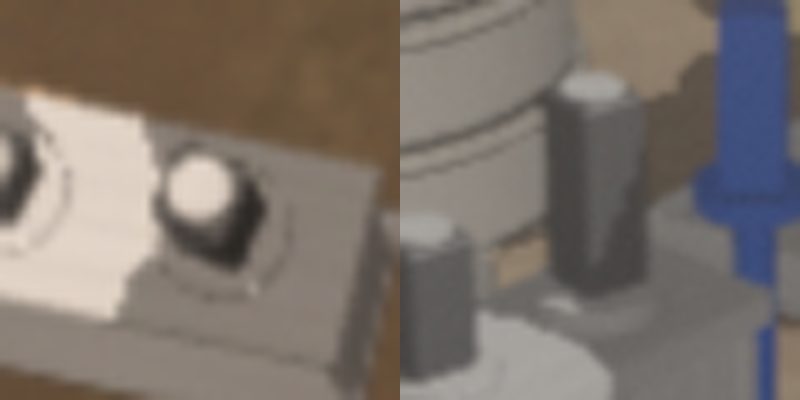

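The mouth and knob predicted from the stand fit land on the image features to within 1 px, so I trust the frames. I'll write a helper that works out distances in tool axes.

```bash
cat >> h.py <<'E'
from scipy.spatial.transform import Rotation as Ro
np.set_printoptions(precision=3,suppress=True)
yaw=np.radians(-4.6); ex=np.array([np.cos(yaw),np.sin(yaw),0]);ey=np.array([-np.sin(yaw),np.cos(yaw),0]); O=np.array([565,-209.3,0])
def st(x,y,z): return O+x*ex+y*ey+np.array([0,0,z])
def hz(z): return st(20-z*np.sin(np.radians(35)),0,85+z*np.cos(np.radians(35)))
def Rt(tilt,yd):  # tool x down (tilted fwd by tilt deg about y), y at angle yd
    y=np.array([np.cos(np.radians(yd)),np.sin(np.radians(yd)),0]); f=np.array([-y[1],y[0],0]) # forward when yd=-90 -> +x
    t=np.radians(tilt); x=np.array([0,0,-np.cos(t)])+f*np.sin(t); return np.c_[x,y,np.cross(x,y)]
def go(p,R=None):
    s=observe(); C0=Ro.from_quat(s['tcp_rot']).as_matrix()
    print('at',np.round(s['eef_pos'],1),'F',np.round(s['wrist_force'],1),'open',round(s['opening'],1),'t',round(s['clock'],1))
    d=C0.T@(np.array(p)-s['eef_pos']); print('xyz units',d/200,'mm',d,'rows>=',np.linalg.norm(d)/50)
    if R is not None:
        r=Ro.from_matrix(C0.T@R).as_rotvec(); print('rot units',r/(np.pi/2),'rows>=',np.linalg.norm(np.degrees(r))/8.59)
        print('xyz units after turning',R.T@(np.array(p)-s['eef_pos'])/200)
E
python3 - <<'E'
from h import *
Pt=cloud('top',np.load('pics/top0.npy'));Ps=cloud('scene',np.load('pics/scene0.npy'))
for P in(Pt,Ps):
    m=(P[...,2]>185)&(P[...,2]<600)&(P[...,0]>350)&(P[...,0]<900)&(P[...,1]>-350)&(P[...,1]<500)
    g=P[m]
    for a in range(-350,500,50):
        k=g[(g[:,1]>=a)&(g[:,1]<a+50)]
        if len(k): print(a,k[:,0].min(),k[:,2].max(),len(k))
go(st(-90,-73,200),Rt(0,-94.6))
E
```

```text
-300 791.0867725659351 205.57672007159178 79
-250 737.7710199800723 205.6608071566921 110
-200 728.620205862201 206.20361309978082 53
-150 728.3588343658907 203.97699651609494 56
-100 743.1850967986222 205.44358745082639 160
50 546.3395947185581 186.75435115860225 4
100 876.5575959861762 220.11982752067016 20
150 564.4528929128768 422.18029641691624 272
200 664.2305441012776 596.5773356197905 3089
250 632.0660508808141 560.5915228321581 4112
300 625.5673421661286 559.7979471460227 3575
350 628.6059381615069 559.6348529109406 2440
400 651.8339002172884 597.2428753164633 959
450 733.7020006523768 584.3947832958488 42
-300 795.3712406787174 201.50406474375868 132
-250 740.8206648082037 200.63213331958084 121
-200 728.4149470882492 201.13733844687144 57
-150 729.4267732261088 200.46683199191324 118
-100 745.5426325967194 202.0750465029054 353
-50 824.6213264273055 200.19579194280183 3
200 665.5257179376653 528.8646580810554 2318
250 632.9008216642228 532.6727385032893 2652
300 624.7888414441518 535.4796876479012 6712
350 626.3948444820754 538.5991425900384 11284
400 649.1974301481209 539.7614749706248 16744
at [ 184.5 -596.4  185.9] F [0.3 0.6 0.2] open 86.8 t 0.1
xyz units [-0.068 -1.116 -1.836] mm [ -13.586 -223.102 -367.179] rows>= 8.597205796188348
rot units [0.242 0.    0.001] rows>= 2.53512116935422
xyz units after turning [-0.071 -1.717 -1.291]
```

Emit:
{"method": "carry_out", "body": {"moves": [{"xyz": [0,0,0],"rotation": [0.081,0,0],"grip": 1},{"xyz": [0,0,0],"rotation": [0.081,0,0],"grip": 1},{"xyz": [0,0,0],"rotation": [0.08,0,0],"grip": 1},{"xyz": [-0.008,-0.191,-0.143],"rotation": [0,0,0],"grip": 1},{"xyz": [-0.008,-0.191,-0.143],"rotation": [0,0,0],"grip": 1},{"xyz": [-0.008,-0.191,-0.143],"rotation": [0,0,0],"grip": 1},{"xyz": [-0.008,-0.191,-0.143],"rotation": [0,0,0],"grip": 1},{"xyz": [-0.008,-0.191,-0.143],"rotation": [0,0,0],"grip": 1},{"xyz": [-0.008,-0.191,-0.143],"rotation": [0,0,0],"grip": 1},{"xyz": [-0.008,-0.191,-0.143],"rotation": [0,0,0],"grip": 1},{"xyz": [-0.008,-0.191,-0.143],"rotation": [0,0,0],"grip": 1},{"xyz": [-0.008,-0.191,-0.143],"rotation": [0,0,0],"grip": 1}]}}

```text
clock: 1.3
eef_pos: [469.6, -273.3, 201.0]
tcp_rot: [-0.706, 0.028, 0.707, 0.029]
wrist_force: [0.7, -1.2, 0.1]
opening: 2.7
```

```bash
python3 - <<'E'
from h import *
go(st(-88,-73,152),Rt(0,-94.6))
E
```

```text
at [ 469.6 -273.3  201. ] F [ 0.7 -1.2  0.1] open 2.7 t 1.3
xyz units [ 0.245  0.008 -0.01 ] mm [48.957  1.616 -2.039] rows>= 0.9805271985637208
rot units [-0.  0.  0.] rows>= 0.004335649416526871
xyz units after turning [ 0.245  0.008 -0.01 ]
```

Emit:
{"method": "carry_out", "body": {"moves": [{"xyz": [0.12,0.004,0],"rotation": [0,0,0],"grip": 1},{"xyz": [0.12,0.004,0],"rotation": [0,0,0],"grip": 1},{"xyz": [0,0,-0.06],"rotation": [0,0,0],"grip": 1},{"xyz": [0,0,-0.05],"rotation": [0,0,0],"grip": 1},{"xyz": [0,0,-0.05],"rotation": [0,0,0],"grip": 1},{"xyz": [0,0,-0.05],"rotation": [0,0,0],"grip": 1},{"xyz": [0,0,-0.05],"rotation": [0,0,0],"grip": 1},{"xyz": [0,0,-0.05],"rotation": [0,0,0],"grip": 1},{"xyz": [0,0,-0.05],"rotation": [0,0,0],"grip": 1}]}}

```text
clock: 2.2
eef_pos: [541.4, -282.6, 153.4]
tcp_rot: [0.707, -0.029, -0.706, -0.028]
wrist_force: [-0.2, -0.1, 0.5]
opening: 0.6
```

```bash
python3 - <<'E'
from h import *
go(st(0,-73,152),Rt(0,-94.6))
for n in("scene","top"):
    im,d=vision.get_image(n); cv2.imwrite(f"pics/{n}1.png",im[:,:,::-1])
    im=im[:,:,::-1]
    a=im[120:260,280:420] if n=='scene' else im[150:290,340:480]
    cv2.imwrite(f'pics/{n}1c.png',cv2.resize(a,(420,420),interpolation=cv2.INTER_CUBIC))
cv2.imwrite('pics/l1.png',cv2.hconcat([cv2.imread('pics/scene1c.png'),cv2.imread('pics/top1c.png')])[:,:800])
E
```

```text
at [ 541.4 -282.6  153.4] F [-0.2 -0.1  0.5] open 0.6 t 2.2
xyz units [ 0.007 -0.01  -0.088] mm [  1.456  -2.004 -17.673] rows>= 0.3569146205079422
rot units [-0. -0. -0.] rows>= 0.0038698047952894
xyz units after turning [ 0.007 -0.01  -0.088]
```

View pics/l1.png

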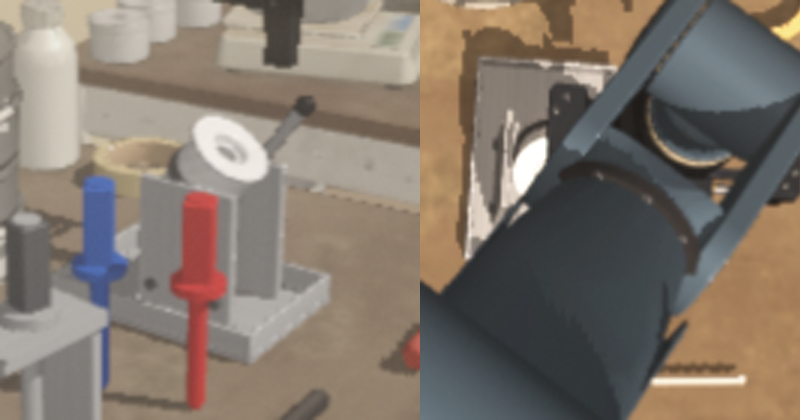

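```bash
python3 - <<'E'
from h import *
print(proj('scene',observe()['eef_pos']))
im,d=vision.get_image('scene'); cv2.imwrite(f"pics/scene2.png",im[:,:,::-1])
E
```

```text
[372.383 155.461]
```

View pics/scene2.png

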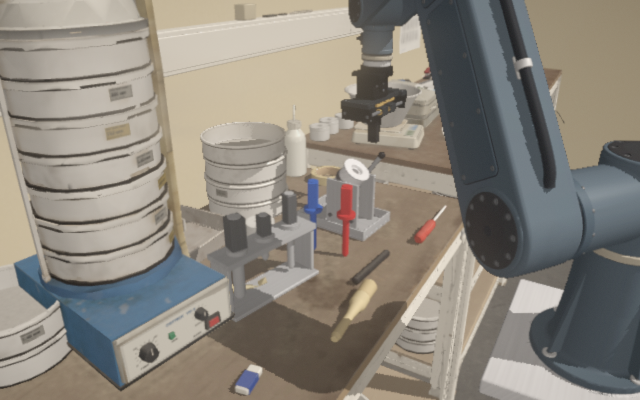

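```bash
python3 - <<'E'
from h import *
im,d=vision.get_image('scene'); 
P=cloud('scene',d)
cv2.imwrite("pics/s3.png",cv2.resize(im[60:200,320:440,::-1],None,fx=4,fy=4,interpolation=cv2.INTER_CUBIC))
for v in range(100,180,4): print(v,[tuple(P[v,u].round(0)) for u in (368,373,378)])
E
```

```text
100 [(np.float64(533.0), np.float64(-226.0), np.float64(302.0)), (np.float64(522.0), np.float64(-228.0), np.float64(303.0)), (np.float64(518.0), np.float64(-248.0), np.float64(300.0))]
104 [(np.float64(515.0), np.float64(-189.0), np.float64(303.0)), (np.float64(510.0), np.float64(-204.0), np.float64(301.0)), (np.float64(521.0), np.float64(-254.0), np.float64(289.0))]
108 [(np.float64(514.0), np.float64(-186.0), np.float64(295.0)), (np.float64(531.0), np.float64(-251.0), np.float64(279.0)), (np.float64(518.0), np.float64(-250.0), np.float64(281.0))]
112 [(np.float64(513.0), np.float64(-186.0), np.float64(287.0)), (np.float64(529.0), np.float64(-246.0), np.float64(271.0)), (np.float64(514.0), np.float64(-240.0), np.float64(274.0))]
116 [(np.float64(516.0), np.float64(-193.0), np.float64(276.0)), (np.float64(515.0), np.float64(-217.0), np.float64(270.0)), (np.float64(517.0), np.float64(-248.0), np.float64(263.0))]
120 [(np.float64(517.0), np.float64(-195.0), np.float64(266.0)), (np.float64(537.0), np.float64(-266.0), np.float64(247.0)), (np.float64(533.0), np.float64(-287.0), np.float64
[... 1879 characters left out ...]
t64(-545.0), np.float64(22.0)), (np.float64(536.0), np.float64(-274.0), np.float64(135.0)), (np.float64(639.0), np.float64(-545.0), np.float64(29.0))]
168 [(np.float64(551.0), np.float64(-281.0), np.float64(120.0)), (np.float64(537.0), np.float64(-278.0), np.float64(123.0)), (np.float64(638.0), np.float64(-544.0), np.float64(16.0))]
172 [(np.float64(527.0), np.float64(-228.0), np.float64(132.0)), (np.float64(653.0), np.float64(-542.0), np.float64(1.0)), (np.float64(638.0), np.float64(-546.0), np.float64(3.0))]
176 [(np.float64(522.0), np.float64(-218.0), np.float64(126.0)), (np.float64(519.0), np.float64(-239.0), np.float64(120.0)), (np.float64(637.0), np.float64(-546.0), np.float64(-10.0))]
```

View pics/s3.png

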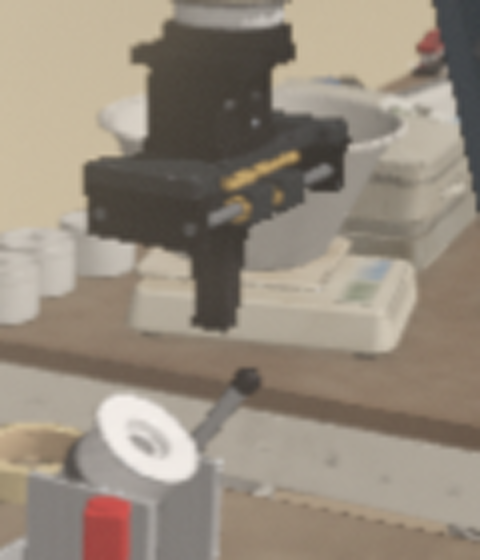

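```bash
python3 - <<'E'
from h import *
p=proj('scene',np.array([184.5,-596.3,185.8])); print(p)
im=cv2.imread('pics/scene0.png')[20:180,500:640].copy()
cv2.imwrite("pics/s0g.png",cv2.resize(im,None,fx=4,fy=4,interpolation=cv2.INTER_CUBIC)[:600])
P=cloud('scene',np.load('pics/scene0.npy'))
for v in range(90,150,3): print(v,[tuple(int(a) for a in P[v,u]) for u in (552,556,560)])
E
```

```text
[548.058 132.495]
90 [(184, -507, 313), (175, -507, 314), (167, -507, 315)]
93 [(184, -512, 305), (175, -512, 306), (166, -515, 307)]
96 [(182, -504, 300), (173, -510, 300), (165, -513, 300)]
99 [(181, -503, 293), (172, -508, 293), (163, -509, 294)]
102 [(191, -638, 257), (173, -537, 279), (164, -540, 280)]
105 [(190, -636, 249), (172, -536, 272), (163, -538, 273)]
108 [(181, -547, 261), (172, -551, 262), (163, -548, 264)]
111 [(179, -543, 255), (170, -542, 256), (161, -547, 257)]
114 [(178, -543, 248), (169, -545, 248), (160, -548, 249)]
117 [(177, -542, 240), (168, -551, 239), (159, -548, 242)]
120 [(176, -543, 233), (167, -552, 232), (326, -3071, -388)]
123 [(174, -542, 225), (165, -545, 226), (323, -3079, -411)]
126 [(375, -3106, -449), (345, -3069, -435), (317, -3043, -424)]
129 [(320, -2450, -296), (343, -3088, -462), (316, -3087, -457)]
132 [(364, -3056, -479), (339, -3093, -485), (311, -3062, -472)]
135 [(360, -3056, -501), (332, -3043, -493), (308, -3074, -497)]
138 [(357, -3064, -525), (331, -3084, -527), (303, -3059, -515)]
141 [(352, -3049, -543), (326, -3062, -543), (300, -3072, -541)]
144 [(351, -3082, -575), (325, -3097, -575), (294, -3043, -555)]
147 [(346, -3075, -596), (319, -3067, -589), (292, -3068, -584)]
```

View pics/s0g.png

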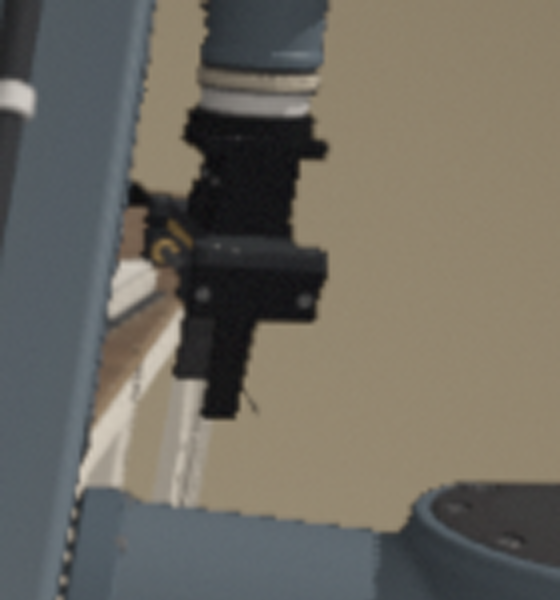

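```bash
python3 - <<'E'
from h import *
im,d=vision.get_image('scene'); P=cloud('scene',d)
m=np.all((P>[500,-310,170])&(P<[580,-255,260]),-1); g=P[m]
print(len(g)); 
for lo in range(170,262,4):
    k=g[(g[:,2]>=lo)&(g[:,2]<lo+4)]
    if len(k): print(lo,len(k),k.min(0).round(),k.max(0).round())
E
```

```text
300
186 4 [ 532. -284.  189.] [ 545. -271.  190.]
190 19 [ 531. -296.  190.] [ 551. -271.  194.]
194 15 [ 530. -291.  194.] [ 551. -269.  198.]
198 23 [ 529. -290.  198.] [ 554. -268.  202.]
202 20 [ 529. -290.  202.] [ 552. -270.  206.]
206 19 [ 530. -290.  206.] [ 552. -270.  210.]
210 19 [ 528. -287.  210.] [ 551. -268.  214.]
214 18 [ 528. -289.  214.] [ 552. -269.  218.]
218 18 [ 530. -288.  218.] [ 552. -269.  222.]
222 21 [ 528. -291.  222.] [ 550. -267.  226.]
226 20 [ 529. -291.  226.] [ 554. -265.  230.]
230 23 [ 529. -291.  230.] [ 554. -265.  234.]
234 18 [ 529. -291.  234.] [ 550. -265.  237.]
238 16 [ 529. -299.  238.] [ 539. -265.  242.]
242 18 [ 528. -297.  242.] [ 540. -261.  245.]
246 18 [ 529. -295.  246.] [ 539. -263.  250.]
250 3 [ 530. -275.  251.] [ 532. -267.  252.]
254 5 [ 528. -271.  254.] [ 531. -257.  257.]
258 3 [ 528. -262.  258.] [ 530. -255.  259.]
```

The reported TCP disagrees with the camera. The real fingertips sit about 35 mm higher, at z≈189 against a reported 153. This holds both at the start and now, and it explains why the lever wasn't touched. I'll trust the picture, back off and push 35 mm lower.

Emit:
{"method": "carry_out", "body": {"moves": [{"xyz": [0,0,0.19],"rotation": [0,0,0],"grip": 1},{"xyz": [0,0,0.19],"rotation": [0,0,0],"grip": 1},{"xyz": [0.09,-0.01,0],"rotation": [0,0,0],"grip": 1},{"xyz": [0.09,0,0],"rotation": [0,0,0],"grip": 1},{"xyz": [0,0,-0.06],"rotation": [0,0,0],"grip": 1},{"xyz": [0,0,-0.05],"rotation": [0,0,0],"grip": 1},{"xyz": [0,0,-0.05],"rotation": [0,0,0],"grip": 1}]}}

```text
clock: 3.15
eef_pos: [498.8, -277.7, 118.1]
tcp_rot: [0.707, -0.029, -0.706, -0.028]
wrist_force: [0.7, -0.6, 1.1]
opening: 0.5
```

```bash
python3 - <<'E'
from h import *
go(st(0,-73,117),Rt(0,-94.6))
im,d=vision.get_image('scene'); P=cloud('scene',d)
cv2.imwrite("pics/s4.png",cv2.resize(im[60:200,320:440,::-1],None,fx=4,fy=4,interpolation=cv2.INTER_CUBIC))
E
```

```text
at [ 498.8 -277.7  118.1] F [ 0.7 -0.6  1.1] open 0.5 t 3.1
xyz units [ 0.006 -0.003 -0.303] mm [  1.256  -0.51  -60.515] rows>= 1.2106037430657228
rot units [ 0.    -0.001 -0.001] rows>= 0.017436268839203465
xyz units after turning [ 0.006 -0.003 -0.303]
```

View pics/s4.png

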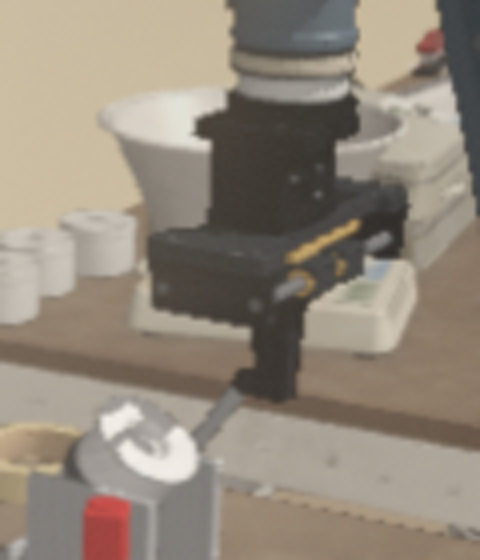

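Now the fingers are right behind the knob. I'll push on over centre.

Emit:
{"method": "carry_out", "body": {"moves": [{"xyz": [0,0,-0.05],"rotation": [0,0,0],"grip": 1},{"xyz": [0,0,-0.05],"rotation": [0,0,0],"grip": 1},{"xyz": [0,0,-0.05],"rotation": [0,0,0],"grip": 1},{"xyz": [0,0,-0.05],"rotation": [0,0,0],"grip": 1},{"xyz": [0,0,-0.05],"rotation": [0,0,0],"grip": 1},{"xyz": [0,0,-0.05],"rotation": [0,0,0],"grip": 1},{"xyz": [0,0,-0.03],"rotation": [0,0,0],"grip": 1},{"xyz": [0,0,0],"rotation": [0,0,0],"grip": 1}]}}

```text
clock: 4.0
eef_pos: [563.9, -282.4, 117.1]
tcp_rot: [0.707, -0.028, -0.706, -0.028]
wrist_force: [-0.1, -0.1, -0.4]
opening: 0.4
```

```bash
python3 - <<'E'
from h import *
go(st(0,-73,117),Rt(0,-94.6))
im,d=vision.get_image('scene'); P=cloud('scene',d)
cv2.imwrite("pics/s5.png",cv2.resize(im[60:200,320:440,::-1],None,fx=4,fy=4,interpolation=cv2.INTER_CUBIC))
print(proj('scene',st(75,-73,117)))
E
```

```text
at [ 563.9 -282.4  117.1] F [-0.1 -0.1 -0.4] open 0.4 t 4.0
xyz units [0.    0.    0.024] mm [0.052 0.051 4.787] rows>= 0.09574700551770769
rot units [ 0.    -0.001 -0.   ] rows>= 0.010192492914867242
xyz units after turning [0.    0.    0.024]
[339.759 162.262]
```

View pics/s5.png

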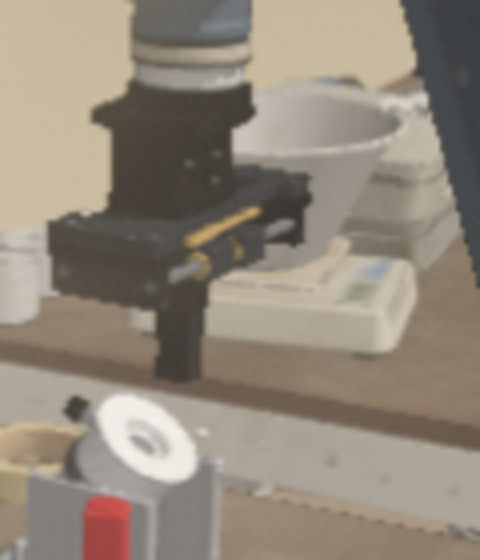

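The knob now sits at scene (339.5,162), exactly where the clamped pose predicts. Next is the rack.

```bash
python3 - <<'E'
from h import *
go([555,62,200],Rt(0,-112))
E
```

```text
at [ 563.  -282.1  116.9] F [-0.2  0.1 -0.5] open 0.4 t 4.0
xyz units [-0.415 -1.712  0.177] mm [ -83.098 -342.377   35.404] rows>= 7.081835284705448
rot units [ 0.194 -0.     0.   ] rows>= 2.0290954194201993
xyz units after turning [-0.415 -1.58   0.682]
```

Emit:
{"method": "carry_out", "body": {"moves": [{"xyz": [-0.2,0,0],"rotation": [0,0,0],"grip": -0.1},{"xyz": [-0.215,0,0],"rotation": [0,0,0],"grip": -0.1},{"xyz": [0,-0.214,0.022],"rotation": [0,0,0],"grip": -0.1},{"xyz": [0,-0.214,0.022],"rotation": [0,0,0],"grip": -0.1},{"xyz": [0,-0.214,0.022],"rotation": [0,0,0],"grip": -0.1},{"xyz": [0,-0.214,0.022],"rotation": [0,0,0],"grip": -0.1},{"xyz": [0,-0.214,0.022],"rotation": [0,0,0],"grip": -0.1},{"xyz": [0,-0.214,0.022],"rotation": [0,0,0],"grip": -0.1},{"xyz": [0,-0.214,0.022],"rotation": [0,0,0],"grip": -0.1},{"xyz": [0,-0.214,0.022],"rotation": [0,0,0],"grip": -0.1}]}}

```text
clock: 5.05
eef_pos: [554.1, 63.5, 200.2]
tcp_rot: [-0.706, 0.029, 0.707, 0.029]
wrist_force: [-0.1, 0.6, 0.8]
opening: 47.5
```

Emit:
{"method": "carry_out", "body": {"moves": [{"xyz": [0,0,0],"rotation": [0.065,0,0],"grip": -0.1},{"xyz": [0,0,0],"rotation": [0.065,0,0],"grip": -0.1},{"xyz": [0,0,0],"rotation": [0.064,0,0],"grip": -0.1},{"xyz": [0,0,0],"rotation": [0,0,0],"grip": -0.1}]}}

```text
clock: 5.45
eef_pos: [554.4, 62.0, 200.1]
tcp_rot: [-0.694, 0.135, 0.694, 0.135]
wrist_force: [-0.5, -0.8, -0.8]
opening: 48.0
```

```bash
python3 - <<'E'
from h import *
go([555,62,96],Rt(0,-112))
im,d=vision.get_image('scene'); P=cloud('scene',d)
cv2.imwrite("pics/s6.png",cv2.resize(im[100:260,200:360,::-1],None,fx=3.5,fy=3.5,interpolation=cv2.INTER_CUBIC))
for lo in range(185,290,6):
    m=np.all((P>[500,0,lo])&(P<[610,125,lo+6]),-1); k=P[m]
    if len(k): print(lo,len(k),k.min(0).round(),k.max(0).round())
E
```

```text
at [554.4  62.  200.1] F [-0.5 -0.8 -0.8] open 48.0 t 5.5
xyz units [ 0.52  -0.001 -0.003] mm [104.077  -0.225  -0.671] rows>= 2.0815920915005477
rot units [-0.  0. -0.] rows>= 0.0060361265004735
xyz units after turning [ 0.52  -0.001 -0.003]
233 36 [531.  34. 236.] [575.  95. 239.]
239 66 [531.  33. 239.] [575.  96. 245.]
245 68 [530.  33. 245.] [574.  96. 251.]
251 60 [531.  33. 251.] [574.  98. 257.]
257 70 [530.  33. 257.] [575.  97. 263.]
263 66 [530.  31. 263.] [576.  98. 269.]
269 74 [530.  30. 269.] [577.  99. 275.]
275 79 [529.  30. 275.] [577. 101. 281.]
281 83 [529.  29. 281.] [577. 103. 287.]
287 80 [528.  28. 287.] [579. 103. 293.]
```

View pics/s6.png

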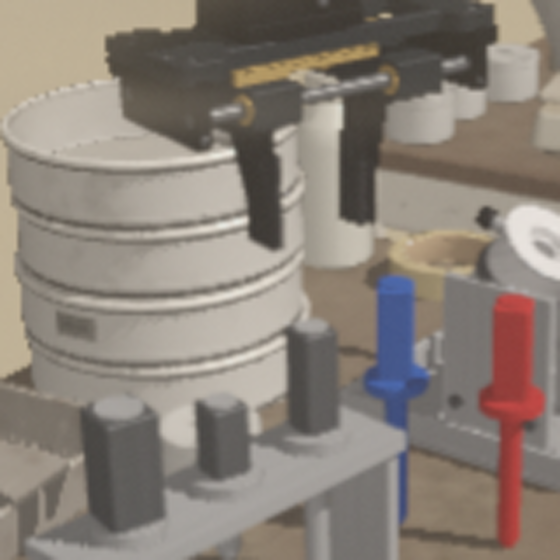

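Emit:
{"method": "carry_out", "body": {"moves": [{"xyz": [0.15,0,0],"rotation": [0,0,0],"grip": -0.1},{"xyz": [0.15,0,0],"rotation": [0,0,0],"grip": -0.1},{"xyz": [0.11,0,0],"rotation": [0,0,0],"grip": -0.1},{"xyz": [0.11,0,0],"rotation": [0,0,0],"grip": -0.1},{"xyz": [0,0,0],"rotation": [0,0,0],"grip": -0.1}]}}

```text
clock: 6.0
eef_pos: [552.1, 61.8, 93.4]
tcp_rot: [-0.692, 0.135, 0.697, 0.135]
wrist_force: [-0.4, -0.1, 0.5]
opening: 48.1
```

```bash
python3 - <<'E'
from h import *
go([555,62,96],Rt(0,-112))
im,d=vision.get_image('scene'); P=cloud('scene',d)
cv2.imwrite("pics/s7.png",cv2.resize(im[120:260,200:340,::-1],None,fx=4,fy=4,interpolation=cv2.INTER_CUBIC))
E
```

```text
at [552.1  61.8  93.4] F [-0.4 -0.1  0.5] open 48.1 t 6.0
xyz units [-0.013 -0.006 -0.013] mm [-2.601 -1.291 -2.607] rows>= 0.07804899856519865
rot units [ 0.     0.004 -0.001] rows>= 0.047489046268214215
xyz units after turning [-0.013 -0.006 -0.013]
```

View pics/s7.png

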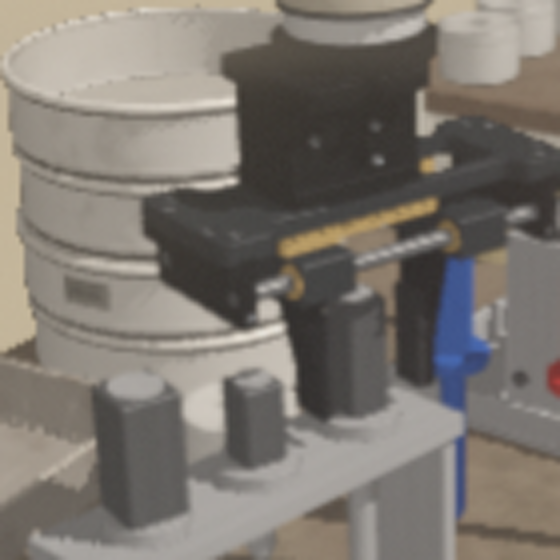

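Emit:
{"method": "carry_out", "body": {"moves": [{"xyz": [-0.013,-0.006,-0.013],"rotation": [0,0,0],"grip": 1},{"xyz": [0,0,0],"rotation": [0,0,0],"grip": 1},{"xyz": [0,0,0],"rotation": [0,0,0],"grip": 1},{"xyz": [0,0,0],"rotation": [0,0,0],"grip": 1},{"xyz": [0,0,0],"rotation": [0,0,0],"grip": 1}], "newtons": 50}}

```text
clock: 6.55
eef_pos: [558.1, 61.7, 99.6]
tcp_rot: [0.695, -0.135, -0.694, -0.135]
wrist_force: [-1.7, -1.7, 3.8]
opening: 22.0
```

Emit:
{"method": "carry_out", "body": {"moves": [{"xyz": [-0.1,0,0],"rotation": [0,0,0],"grip": 1},{"xyz": [-0.15,0,0],"rotation": [0,0,0],"grip": 1},{"xyz": [-0.15,0,0],"rotation": [0,0,0],"grip": 1},{"xyz": [-0.15,0,0],"rotation": [0,0,0],"grip": 1},{"xyz": [-0.15,0,0],"rotation": [0,0,0],"grip": 1},{"xyz": [-0.15,0,0],"rotation": [0,0,0],"grip": 1},{"xyz": [-0.1,0,0],"rotation": [0,0,0],"grip": 1},{"xyz": [0,0,0],"rotation": [0,0,0],"grip": 1}]}}

```text
clock: 7.35
eef_pos: [559.5, 62.1, 291.6]
tcp_rot: [0.696, -0.135, -0.692, -0.136]
wrist_force: [0.0, -0.1, -2.1]
opening: 21.3
```

```bash
python3 - <<'E'
from h import *
g=hz(83+114-35)
go(g,Rt(35,-94.6))
for n in("scene","top"):
  im,d=vision.get_image(n); cv2.imwrite(f"pics/{n}8.png",im[:,:,::-1])
  np.save(f'pics/{n}8.npy',d)
E
```

```text
at [559.5  62.1 291.6] F [ 0.  -0.1 -2.1] open 21.3 t 7.3
xyz units [ 0.368  1.358 -0.185] mm [ 73.573 271.53  -36.994] rows>= 5.674858899278499
rot units [-0.188  0.382 -0.058] rows>= 4.499658283904028
xyz units after turning [0.172 1.351 0.399]
```

View pics/scene8.png

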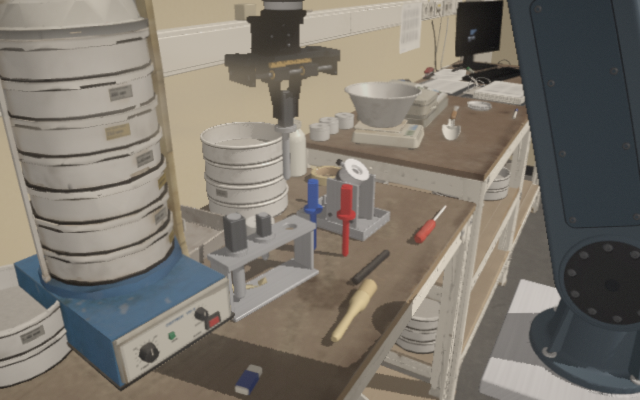

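```bash
python3 - <<'E'
from h import *
im=cv2.imread('pics/scene8.png'); P=cloud('scene',np.load('pics/scene8.npy'));Pt=cloud('top',np.load('pics/top8.npy'))
cv2.imwrite("pics/s8c.png",cv2.resize(im[80:200,240:340],None,fx=5,fy=5,interpolation=cv2.INTER_CUBIC))
for lo in range(190,370,6):
    m=np.all((P>[500,0,lo])&(P<[610,125,lo+6]),-1); k=P[m]
    if len(k): print(lo,len(k),k.min(0).round(),k.max(0).round(),k.mean(0).round(1))
print(proj('scene',np.array([559,62,209.])))
E
```

```text
208 9 [555.  60. 210.] [564.  67. 214.] [558.   64.1 211.7]
214 24 [553.  58. 214.] [566.  69. 220.] [557.4  65.2 217.3]
220 21 [552.  61. 221.] [566.  69. 226.] [557.1  65.6 223.4]
226 27 [551.  58. 226.] [564.  71. 232.] [556.5  65.  229.1]
232 23 [552.  59. 232.] [564.  70. 238.] [557.2  65.1 235.1]
238 24 [552.  58. 239.] [564.  68. 244.] [557.1  64.9 241. ]
244 24 [552.  55. 244.] [564.  69. 250.] [556.4  64.6 246.9]
250 25 [552.  56. 250.] [563.  70. 256.] [556.4  64.4 252.8]
256 25 [552.  56. 256.] [564.  69. 262.] [556.6  65.1 258.8]
262 24 [552.  60. 262.] [562.  69. 268.] [556.9  65.8 265.1]
268 21 [552.  62. 269.] [562.  68. 273.] [556.4  65.4 271.2]
274 23 [552.  60. 274.] [563.  71. 280.] [556.5  66.  277.2]
280 25 [552.  59. 280.] [566.  70. 286.] [557.4  65.2 282.8]
286 26 [552.  61. 286.] [564.  70. 292.] [556.7  65.8 288.9]
292 27 [551.  60. 292.] [566.  69. 298.] [556.9  65.6 294.9]
298 11 [541.  59. 298.] [563.  70. 304.] [554.9  65.7 299.8]
304 66 [539.  56. 304.] [571.  82. 310.] [550.3  74.1 307.2]
310 101 [539.  47. 310.] [578.  83. 316.] [554.5  68.9 312.4]
316 54 [546.  55. 316.] [571.  75. 322.] [554.5  68.  319. ]
322 45 [542.  46. 322.] [569.  76. 328.] [551.6  66.3 324.9]
328 84 [542.  45. 328.] [576.  86. 334.] [553.6  68.1 331. ]
334 88 [540.  45. 334.] [577.  85. 340.] [553.7  68.8 337. ]
340 85 [541.  46. 340.] [575.  84. 346.] [553.3  67.9 342.9]
346 90 [541.  46. 346.] [576.  85. 352.] [553.7  68.7 349. ]
352 92 [540.  46. 352.] [576.  87. 358.] [553.1  68.7 355. ]
358 96 [540.  44. 358.] [577.  86. 364.] [552.9  68.2 361.1]
364 102 [539.  43. 364.] [576.  88. 370.] [553.   69.2 367.2]
[286.878 179.325]
```

View pics/s8c.png

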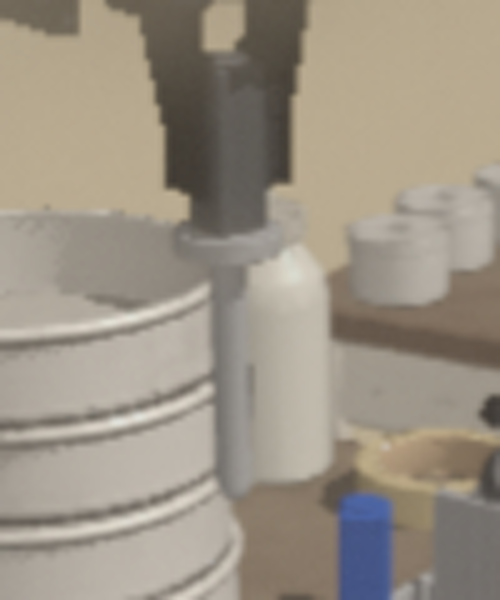

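The drift is held vertical, with its tip at z≈210. That agrees with the 35 mm finger correction, which predicts 209. Next I'll tilt it and carry it over the blue and red ones.

Emit:
{"method": "carry_out", "body": {"moves": [{"xyz": [0,0,0],"rotation": [-0.0376,0.0764,-0.0116],"grip": 1},{"xyz": [0,0,0],"rotation": [-0.0376,0.0764,-0.0116],"grip": 1},{"xyz": [0,0,0],"rotation": [-0.0376,0.0764,-0.0116],"grip": 1},{"xyz": [0,0,0],"rotation": [-0.0376,0.0764,-0.0116],"grip": 1},{"xyz": [0,0,0],"rotation": [-0.0376,0.0764,-0.0116],"grip": 1},{"xyz": [0,0.19,0.057],"rotation": [0,0,0],"grip": 1},{"xyz": [0,0.19,0.057],"rotation": [0,0,0],"grip": 1},{"xyz": [0,0.19,0.057],"rotation": [0,0,0],"grip": 1},{"xyz": [0,0.19,0.057],"rotation": [0,0,0],"grip": 1},{"xyz": [0,0.19,0.057],"rotation": [0,0,0],"grip": 1},{"xyz": [0,0.19,0.057],"rotation": [0,0,0],"grip": 1},{"xyz": [0,0.19,0.057],"rotation": [0,0,0],"grip": 1}]}}

```text
clock: 8.65
eef_pos: [471.9, -188.5, 242.7]
tcp_rot: [0.884, -0.035, -0.466, -0.02]
wrist_force: [1.2, -0.6, -1.9]
opening: 21.5
```

Emit:
{"method": "carry_out", "body": {"moves": [{"xyz": [0,0,0],"rotation": [0,0,0],"grip": 1},{"xyz": [0,0,0],"rotation": [0,0,0],"grip": 1}]}}

```text
clock: 8.85
eef_pos: [472.4, -188.5, 242.9]
tcp_rot: [0.883, -0.036, -0.467, -0.021]
wrist_force: [-0.0, 0.8, -2.3]
opening: 21.4
```

```bash
python3 - <<'E'
from h import *
go(hz(80+82.6),Rt(35,-94.6))
s=observe(); a=Ro.from_quat(s['tcp_rot']).as_matrix()[:,0]; X=s['eef_pos']+82.6*a
print('pred tip',X,proj('scene',X),proj('top',X))
for n in("scene","top"):
  im,d=vision.get_image(n); cv2.imwrite(f"pics/{n}9.png",im[:,:,::-1]); np.save(f'pics/{n}9.npy',d)
  im=im[:,:,::-1]
  a=im[70:230,290:450] if n=='scene' else im[130:270,320:460]
  cv2.imwrite(f'pics/{n}9c.png',cv2.resize(a,(560,560),interpolation=cv2.INTER_CUBIC))
E
```

```text
at [ 472.4 -188.5  242.9] F [-0.   0.8 -2.3] open 21.4 t 8.8
xyz units [ 0.16   0.067 -0.016] mm [32.023 13.35  -3.219] rows>= 0.6968645698224711
rot units [-0.003  0.008  0.001] rows>= 0.08455824218799697
xyz units after turning [ 0.16   0.067 -0.014]
pred tip [ 518.855 -192.135  174.645] [365.171 159.889] [379.204 215.452]
```

View pics/scene9c.png

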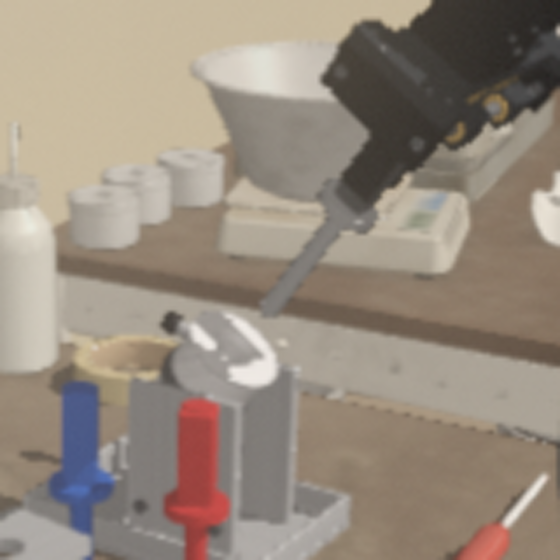

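View pics/top9c.png

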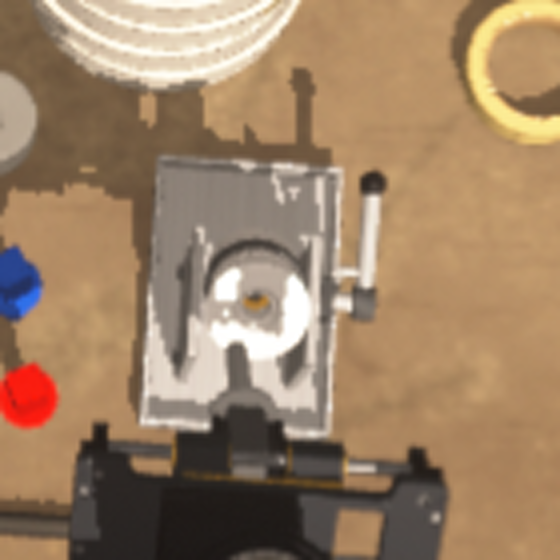

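```bash
python3 - <<'E'
from h import *
P=cloud('scene',np.load('pics/scene9.npy'));Pt=cloud('top',np.load('pics/top9.npy'))
print(tri((366.8,157.4),(379.5,216.5)))
s=observe(); R=Ro.from_quat(s['tcp_rot']).as_matrix()
for nm,Q in(('s',P),('t',Pt)):
    q=(Q-s['eef_pos'])@R   # tool coords
    for lo in range(-40,100,8):
        m=(q[...,0]>=lo)&(q[...,0]<lo+8)&(abs(q[...,1])<25)&(abs(q[...,2])<25)
        k=q[m]
        if len(k)>3: print(nm,lo,len(k),k.min(0).round(1),k.max(0).round(1),k.mean(0).round(1))
# ring of mouth in stand coords?
E
python3 - <<'E'
import cv2
a=cv2.imread('pics/scene9.png')[135:185,335:395];cv2.imwrite('pics/z9.png',cv2.resize(a,None,fx=10,fy=10,interpolation=cv2.INTER_CUBIC))
E
```

```text
(array([ 515.127, -192.181,  181.226]), np.float64(0.04087844353285817))
s -40 30 [-39.8 -18.8 -11.3] [-33.   20.9  11. ] [-37.  -11.1   2.4]
s -32 32 [-31.2 -12.2  -9.5] [-24.1   9.5  10.6] [-27.7  -7.1   2.1]
s -24 108 [-24.  -21.7 -19.7] [-16.1  15.1  19.5] [-19.6  -7.2   1.4]
s -16 31 [-16.  -18.7 -17.9] [-10.7   2.3  18.9] [-13.8 -12.1   3. ]
s -8 14 [-4.6 -6.  -6. ] [-0.  -0.5  5.8] [-2.  -3.7  1.1]
s 0 16 [ 0.7 -8.1 -5.5] [7.4 4.7 5.8] [ 4.3 -2.7  0.3]
s 8 20 [ 8.1 -7.1 -6.7] [16.   0.5  5.8] [11.4 -2.8  0.5]
s 16 20 [16.1 -6.4 -6. ] [23.8  3.6  5.7] [19.7 -2.9 -0.1]
s 24 22 [24.1 -6.6 -4.9] [31.9  3.8  6.7] [27.7 -2.9  1.2]
s 32 21 [32.2 -6.6 -5.7] [40.   0.6  6.4] [35.8 -3.8  1. ]
s 40 17 [40.4 -7.5 -6.8] [47.9  1.2  6.5] [44.1 -3.3  0.4]
s 48 17 [48.1 -5.6 -5. ] [55.4  3.   7. ] [52.3 -1.9  2.3]
s 56 19 [56.9 -6.2 -4.5] [63.9  3.3  7.9] [60.2 -1.6  2.4]
s 64 20 [64.1 -7.  -4.9] [71.9  4.7  7.5] [67.6 -2.6  2.1]
s 72 13 [72.1 -5.5 -1.9] [79.   3.   7.9] [75.3 -2.2  3.2]
t -40 14 [-39.7 -18.2 -10.1] [-32.9  17.7  -6.8] [-36.6   1.9  -8.3]
t -32 27 [-31.6 -15.2 -17.7] [-24.1  13.9  -3.8] [-27.2  -2.2  -9. ]
t -24 76 [-24.  -19.1 -19.1] [-16.2  19.9   8.8] [-20.5  -0.5  -9.4]
t -16 8 [-16.  -13.2 -16.7] [-11.2  16.9  -8.5] [-13.3   1.  -13.7]
t 16 5 [17.8 -6.1 -4.6] [22.9  3.1 -0.6] [19.9 -1.6 -3.1]
t 24 13 [24.  -5.9 -5.9] [31.   6.1  2. ] [27.4 -0.6 -3.4]
t 32 8 [32.6 -5.7 -5. ] [39.9  6.3 -0.8] [36.7 -0.3 -3.3]
t 40 6 [41.5 -5.2 -4.9] [45.6  6.7 -1.3] [43.8  0.2 -3.2]
t 48 8 [48.5 -5.  -4.5] [55.9  4.7 -1.8] [52.5 -0.2 -3.1]
t 56 7 [57.4 -4.8 -4.1] [63.8  5.2 -2.2] [61.   0.2 -3.3]
t 64 7 [66.1 -6.4 -2.9] [71.9  5.4  3.7] [68.5 -2.4 -1.1]
t 72 6 [73.4 -6.1 -4.5] [75.7  5.8  1.7] [74.6  0.9 -2.2]
```

View pics/z9.png

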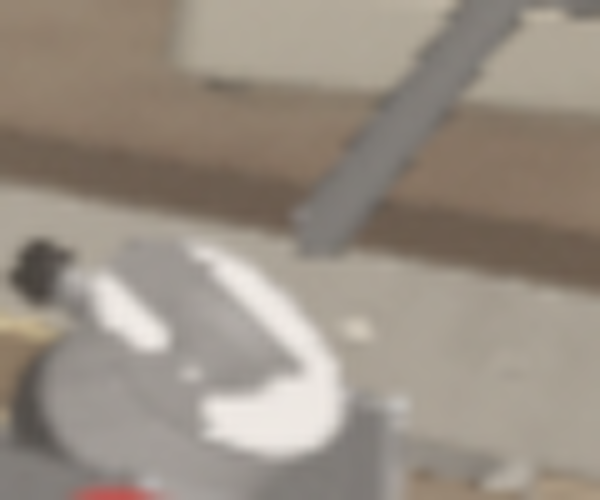

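The camera shows the offset lies along the tool axis. The tip is at tool x≈80, z≈+1.7, so the drift is pitched about 1.2° in the jaws. I'll correct for this.

```bash
python3 - <<'E'
from h import *
R=Rt(36.2,-94.6); o=np.array([80,0,1.7])
go(hz(80)-R@o,R)
E
```

```text
at [ 473.2 -186.5  243.6] F [ 0.9  0.6 -1.2] open 22.0 t 8.9
xyz units [ 0.174  0.077 -0.011] mm [34.856 15.396 -2.298] rows>= 0.763488975465896
rot units [-0.     0.02   0.001] rows>= 0.2122762359047183
xyz units after turning [ 0.175  0.077 -0.006]
```

Emit:
{"method": "carry_out", "body": {"moves": [{"xyz": [0,0.035,0],"rotation": [0,0.02,0],"grip": 1},{"xyz": [0,0.035,-0.006],"rotation": [0,0,0],"grip": 1},{"xyz": [0.06,0,0],"rotation": [0,0,0],"grip": 1},{"xyz": [0.06,0,0],"rotation": [0,0,0],"grip": 1},{"xyz": [0.03,0,0],"rotation": [0,0,0],"grip": 1},{"xyz": [0,0,0],"rotation": [0,0,0],"grip": 1}]}}

```text
clock: 9.55
eef_pos: [492.0, -202.8, 220.9]
tcp_rot: [0.891, -0.035, -0.452, -0.018]
wrist_force: [0.6, 0.3, -1.9]
opening: 21.5
```

```bash
cat > look.py <<'E'
import sys
from h import *
tag=sys.argv[1]; z=float(sys.argv[2])
R=Rt(36.2,-94.6); o=np.array([80,0,1.7])
go(hz(z)-R@o,R)
s=observe(); Rc=Ro.from_quat(s['tcp_rot']).as_matrix()
bx=(hz(1)-hz(0)); 
ims=[]
for n in("scene","top"):
  im,d=vision.get_image(n); P=cloud(n,d); q=(P-s['eef_pos'])@Rc
  for lo in (0,15,30,45,60,75):
      m=(q[...,0]>=lo)&(q[...,0]<lo+15)&(abs(q[...,1])<12)&(abs(q[...,2])<12); k=q[m]
      if len(k)>3: print(n,lo,len(k),'y',np.percentile(k[:,1],[5,95]).round(1),'z',np.percentile(k[:,2],[5,95]).round(1),'xmax',k[:,0].max().round(1))
  im=im[:,:,::-1]
  a=im[110:210,310:410] if n=='scene' else im[160:250,335:425]
  ims.append(cv2.resize(a,(400,400),interpolation=cv2.INTER_CUBIC))
cv2.imwrite(f'pics/lk{tag}.png',cv2.hconcat(ims))
E
python3 look.py a 78
```

```text
at [ 492.  -202.8  220.9] F [ 0.6  0.3 -1.9] open 21.5 t 9.6
xyz units [0.034 0.003 0.008] mm [6.801 0.654 1.621] rows>= 0.1404367096357014
rot units [ 0.001 -0.001  0.001] rows>= 0.015490845698375808
xyz units after turning [0.034 0.003 0.008]
scene 0 36 y [-9.6 -2.2] z [-7.   4.8] xmax 14.8
scene 15 33 y [-8.9  1. ] z [-6.6  5.3] xmax 30.0
scene 30 36 y [-7.9  0.2] z [-5.   6.4] xmax 44.9
scene 45 31 y [-7.9 -0.3] z [-4.6  6.6] xmax 59.1
scene 60 33 y [-8.3 -0. ] z [-5.7  6.4] xmax 74.9
scene 75 9 y [-6.2 -0.4] z [-2.9  5.3] xmax 82.3
top 15 18 y [-5.7  4.4] z [-5.9 -2.3] xmax 28.7
top 30 14 y [-5.5  4.7] z [-6.2 -0.8] xmax 44.6
top 45 16 y [-6.5  5.6] z [-6.1  1. ] xmax 58.4
top 60 15 y [-5.9  4.4] z [-5.8 -1.6] xmax 74.3
```

View pics/lka.png

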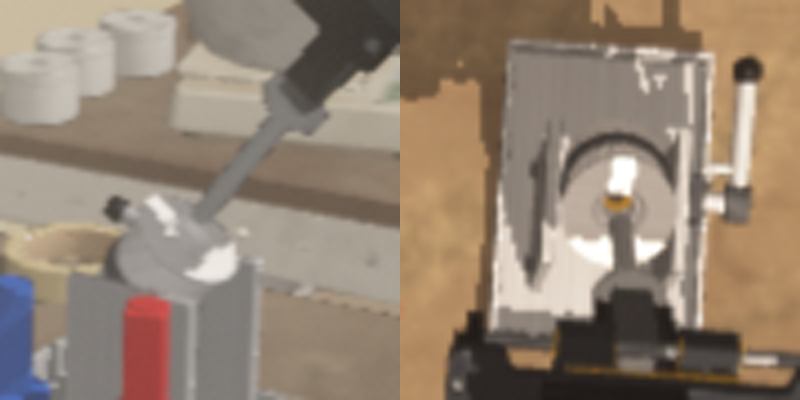

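Emit:
{"method": "carry_out", "body": {"moves": [{"xyz": [0.02,0.002,0.01],"rotation": [0,0,0],"grip": 1},{"xyz": [0.025,0,0],"rotation": [0,0,0],"grip": 1},{"xyz": [0.025,0,0],"rotation": [0,0,0],"grip": 1},{"xyz": [0.025,0,0],"rotation": [0,0,0],"grip": 1},{"xyz": [0,0,0],"rotation": [0,0,0],"grip": 1}]}}

```text
clock: 10.15
eef_pos: [501.3, -205.1, 204.3]
tcp_rot: [0.891, -0.036, -0.451, -0.018]
wrist_force: [0.1, 0.5, -3.3]
opening: 22.1
```

```bash
python3 look.py b 62
```

```text
at [ 501.3 -205.1  204.3] F [ 0.1  0.5 -3.3] open 22.1 t 10.2
xyz units [ 0.019 -0.004 -0.001] mm [ 3.813 -0.895 -0.195] rows>= 0.07842359225634964
rot units [-0.    -0.001  0.   ] rows>= 0.010267240064881977
xyz units after turning [ 0.019 -0.004 -0.001]
scene 0 32 y [-7.4 -1.3] z [-5.4  5.8] xmax 14.6
scene 15 31 y [-7.1 -1.2] z [-4.9  6.4] xmax 29.2
scene 30 36 y [-7.9 -0.3] z [-4.8  6.8] xmax 44.3
scene 45 33 y [-7.9  0.1] z [-4.7  6.7] xmax 59.5
scene 60 32 y [-7.3  0.5] z [-4.8  6.6] xmax 74.7
scene 75 39 y [-5.7 11.2] z [-11.3  11.1] xmax 88.4
top 15 15 y [-6.2  4.1] z [-6.2  0.1] xmax 29.1
top 30 13 y [-6.4  4.1] z [-6.7 -1.1] xmax 44.9
top 45 16 y [-7.1  5. ] z [-5.8  0.2] xmax 59.3
top 60 16 y [-6.4 10.3] z [-7.1  1.6] xmax 74.1
top 75 34 y [-10.8  10.6] z [-10.9   9.1] xmax 87.5
```

View pics/lkb.png

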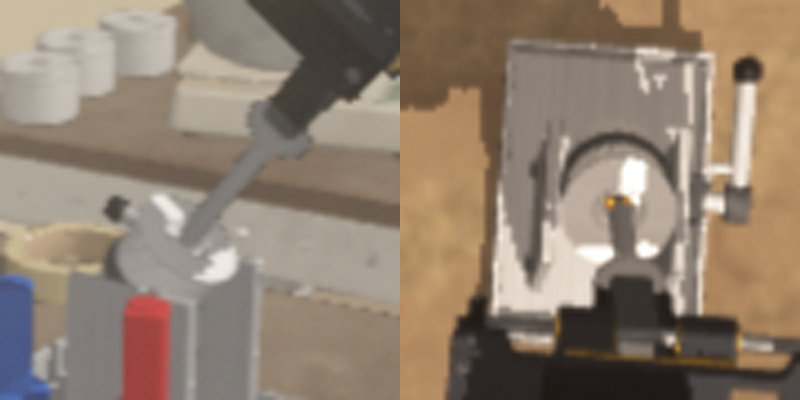

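```bash
python3 - <<'E'
from h import *
R=Rt(36.2,-94.6); print(R.T@(hz(0)-hz(100))/200)
E
```

```text
[0.5  0.   0.01]
```

Emit:
{"method": "carry_out", "body": {"moves": [{"xyz": [0.025,0,0],"rotation": [0,0,0],"grip": 1},{"xyz": [0.025,0,0],"rotation": [0,0,0],"grip": 1},{"xyz": [0.025,0,0],"rotation": [0,0,0],"grip": 1},{"xyz": [0.025,0,0],"rotation": [0,0,0],"grip": 1},{"xyz": [0,0,0],"rotation": [0,0,0],"grip": 1}]}}

```text
clock: 10.75
eef_pos: [513.1, -205.9, 188.1]
tcp_rot: [0.891, -0.036, -0.451, -0.018]
wrist_force: [1.3, 0.6, -1.8]
opening: 22.1
```

```bash
python3 look.py c 45
```

```text
at [ 513.1 -205.9  188.1] F [ 1.3  0.6 -1.8] open 22.1 t 10.8
xyz units [ 0.004 -0.004  0.001] mm [ 0.75  -0.814  0.173] rows>= 0.02240004157411381
rot units [-0.    -0.001  0.   ] rows>= 0.00971349977062865
xyz units after turning [ 0.004 -0.004  0.001]
scene 0 36 y [-8.5 -0.9] z [-4.8  6.2] xmax 14.0
scene 15 32 y [-7.5  0.1] z [-4.6  6.4] xmax 30.0
scene 30 31 y [-7.2  0.3] z [-5.7  7. ] xmax 44.5
scene 45 41 y [-8.  10.2] z [-9.6  8.6] xmax 60.0
scene 60 24 y [-5.6 10.6] z [-11.6  10.2] xmax 67.0
top 15 16 y [-7.2  5. ] z [-6.8 -0.2] xmax 28.7
top 30 17 y [-6.6  5.6] z [-6.   0.7] xmax 44.9
top 45 20 y [-10.   10.6] z [-10.6  10.2] xmax 59.8
top 60 34 y [-10.6  10.5] z [-7.9  9.2] xmax 70.7
```

Emit:
{"method": "carry_out", "body": {"moves": [{"xyz": [0.02,-0.002,0.0004],"rotation": [0,0,0],"grip": 1},{"xyz": [0.02,0,0.0004],"rotation": [0,0,0],"grip": 1},{"xyz": [0.02,0,0.0004],"rotation": [0,0,0],"grip": 1},{"xyz": [0.02,0,0.0004],"rotation": [0,0,0],"grip": 1}]}}

```text
clock: 11.25
eef_pos: [522.4, -206.7, 176.0]
tcp_rot: [0.892, -0.036, -0.451, -0.018]
wrist_force: [-4.4, 0.8, 3.6]
opening: 21.6
```

```bash
python3 look.py d 30
```

```text
at [ 522.4 -206.7  176. ] F [-4.4  0.8  3.6] open 21.6 t 11.2
xyz units [ 0.002 -0.004  0.004] mm [ 0.455 -0.821  0.805] rows>= 0.024727834524421715
rot units [ 0.    -0.002 -0.001] rows>= 0.02169449622009888
xyz units after turning [ 0.002 -0.004  0.004]
scene 0 33 y [-6.7 -0.9] z [-5.2  6.9] xmax 14.8
scene 15 31 y [-6.7 -0.1] z [-5.4  6.8] xmax 29.6
scene 30 41 y [-8.3 10.4] z [-11.3   7.4] xmax 44.5
scene 45 27 y [-6.2 11. ] z [-10.9   9.8] xmax 53.1
top 15 13 y [-6.9  5.3] z [-6.3 -1.1] xmax 26.6
top 30 27 y [-10.7  10.7] z [-11.7   9.6] xmax 45.0
top 45 31 y [-10.4  10.1] z [-7.1  9.5] xmax 55.7
```

View pics/lkd.png

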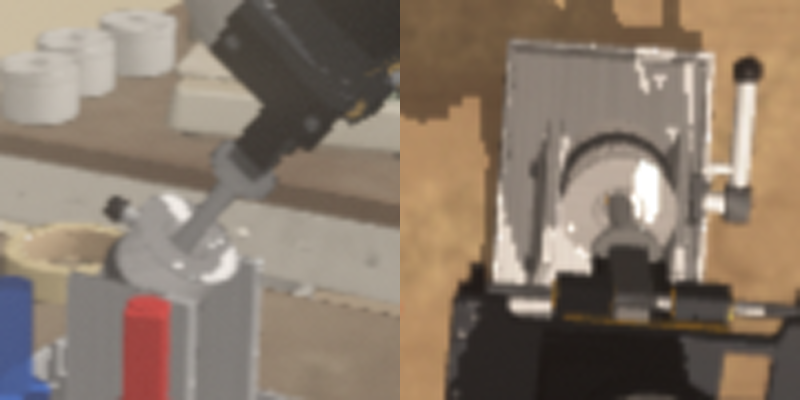

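Contact with the bushing: about 8 N along the bore. I'll push on.

Emit:
{"method": "carry_out", "body": {"moves": [{"xyz": [0.02,-0.002,0.0004],"rotation": [0,0,0],"grip": 1},{"xyz": [0.02,0,0.0004],"rotation": [0,0,0],"grip": 1},{"xyz": [0.02,0,0.0004],"rotation": [0,0,0],"grip": 1},{"xyz": [0.02,0,0.0004],"rotation": [0,0,0],"grip": 1}]}}

```text
clock: 11.75
eef_pos: [531.7, -206.8, 162.2]
tcp_rot: [0.892, -0.036, -0.451, -0.018]
wrist_force: [-0.1, -0.3, -2.7]
opening: 21.6
```

```bash
python3 look.py e 14
```

```text
at [ 531.7 -206.8  162.2] F [-0.1 -0.3 -2.7] open 21.6 t 11.8
xyz units [-0.001 -0.001  0.003] mm [-0.131 -0.142  0.503] rows>= 0.010774814003858673
rot units [ 0.    -0.001 -0.   ] rows>= 0.013835750696733994
xyz units after turning [-0.001 -0.001  0.003]
scene 0 32 y [-7.9  0.3] z [-4.5  6.6] xmax 14.9
scene 15 40 y [-7.3 10.5] z [-9.7 11.5] xmax 29.7
scene 30 20 y [-6.1  9.3] z [-11.1  10. ] xmax 36.9
top 15 27 y [-10.9  11. ] z [-11.1   4.5] xmax 29.9
top 30 22 y [-10.1   8.7] z [-7.5  9.6] xmax 42.6
```

View pics/lke.png

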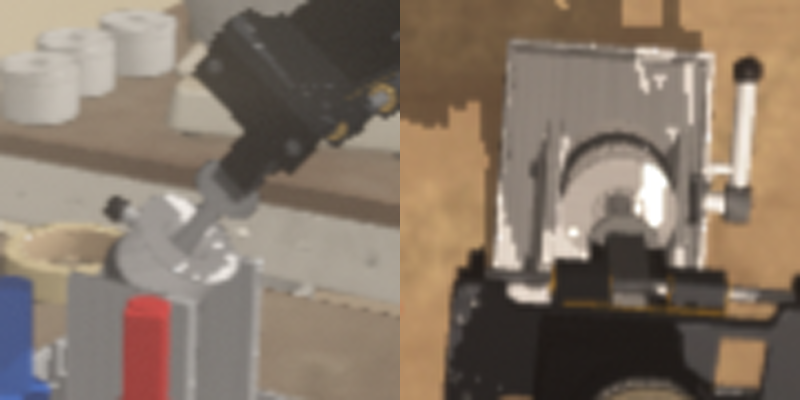

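Emit:
{"method": "carry_out", "body": {"moves": [{"xyz": [0.02,0,0.0004],"rotation": [0,0,0],"grip": 1},{"xyz": [0.02,0,0.0004],"rotation": [0,0,0],"grip": 1},{"xyz": [0.01,0,0.0004],"rotation": [0,0,0],"grip": 1},{"xyz": [0,0,0],"rotation": [0,0,0],"grip": 1}]}}

```text
clock: 12.25
eef_pos: [537.2, -207.2, 154.1]
tcp_rot: [0.892, -0.036, -0.451, -0.018]
wrist_force: [0.4, 0.6, -2.2]
opening: 21.6
```

```bash
python3 look.py f 100
```

```text
at [ 537.2 -207.2  154.1] F [ 0.4  0.6 -2.2] open 21.6 t 12.2
xyz units [-0.48  -0.001 -0.009] mm [-95.911  -0.101  -1.778] rows>= 1.9185542438344008
rot units [ 0.    -0.001 -0.   ] rows>= 0.012610338095588734
xyz units after turning [-0.48  -0.001 -0.008]
scene 0 31 y [-7.4  0.8] z [-5.7  6.9] xmax 14.1
scene 15 39 y [-7.1 10.5] z [-11.5   9.9] xmax 27.2
top 15 28 y [-10.5  10.1] z [-10.7   0.6] xmax 27.2
```

Emit:
{"method": "carry_out", "body": {"moves": [{"xyz": [-0.06,0,-0.001],"rotation": [0,0,0],"grip": 1},{"xyz": [-0.06,0,-0.001],"rotation": [0,0,0],"grip": 1},{"xyz": [-0.06,0,-0.001],"rotation": [0,0,0],"grip": 1},{"xyz": [-0.06,0,-0.001],"rotation": [0,0,0],"grip": 1},{"xyz": [-0.06,0,-0.001],"rotation": [0,0,0],"grip": 1},{"xyz": [-0.06,0,-0.001],"rotation": [0,0,0],"grip": 1},{"xyz": [-0.08,0,-0.001],"rotation": [0,0,0],"grip": 1},{"xyz": [-0.1,0,0],"rotation": [0,0,0],"grip": 1},{"xyz": [-0.1,0,0],"rotation": [0,0,0],"grip": 1},{"xyz": [0,0,0],"rotation": [0,0,0],"grip": 1}]}}

```text
clock: 13.35
eef_pos: [462.4, -201.6, 260.3]
tcp_rot: [0.892, -0.037, -0.45, -0.017]
wrist_force: [0.3, -0.8, -2.3]
opening: 21.7
```

```bash
python3 look.py g 100; python3 - <<'E'
from h import *
im,d=vision.get_image('scene'); cv2.imwrite('pics/s10.png',im[:,:,::-1])
cv2.imwrite('pics/s10c.png',cv2.resize(im[170:250,310:400,::-1],None,fx=7,fy=7,interpolation=cv2.INTER_CUBIC))
go([555,62,285],Rt(0,-112))
E
```

```text
at [ 462.4 -201.6  260.3] F [ 0.3 -0.8 -2.3] open 21.7 t 13.3
xyz units [ 0.17  -0.003  0.003] mm [34.077 -0.663  0.694] rows>= 0.6818144034766276
rot units [ 0.001 -0.003 -0.002] rows>= 0.04043568456958798
xyz units after turning [ 0.17  -0.003  0.003]
scene 0 39 y [-6.8 -1.4] z [-7.3  4.7] xmax 14.4
scene 15 40 y [-7.8 -1.4] z [-6.9  5.1] xmax 29.4
scene 30 37 y [-8.2 -0.5] z [-5.8  5.3] xmax 43.9
scene 45 36 y [-8.4 -2.5] z [-6.4  4.8] xmax 59.9
scene 60 33 y [-8.7 -1.2] z [-7.2  5.2] xmax 74.3
scene 75 8 y [-6.2 -0.2] z [-3.9  3.4] xmax 82.1
top 15 19 y [-6.7  5. ] z [-6.3  0.1] xmax 28.7
top 30 18 y [-6.   5.1] z [-5.9  0. ] xmax 42.5
top 45 14 y [-6.2  4.9] z [-4.7  1. ] xmax 59.0
top 60 19 y [-6.9  4.6] z [-5.5  0.6] xmax 74.2
at [ 462.7 -201.1  258.2] F [-0.7  0.3 -2.6] open 21.5 t 13.5
xyz units [ 0.101 -1.348 -0.366] mm [  20.284 -269.605  -73.116] rows>= 5.601587477778842
rot units [ 0.187 -0.401  0.061] rows>= 4.674181495288851
xyz units after turning [-0.134 -1.392  0.065]
```

View pics/lkg.png

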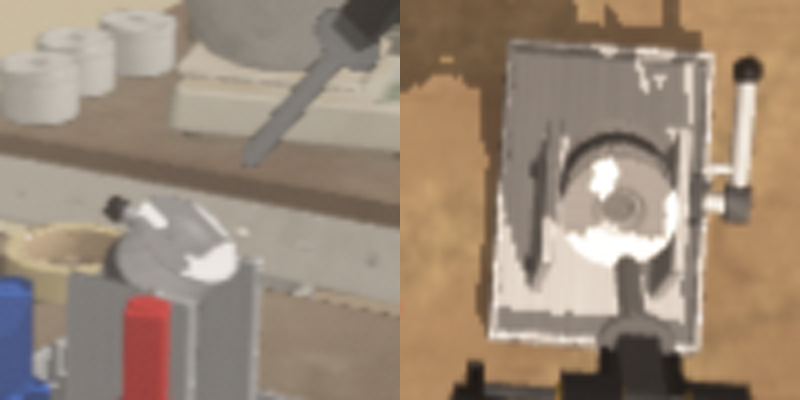

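View pics/s10c.png

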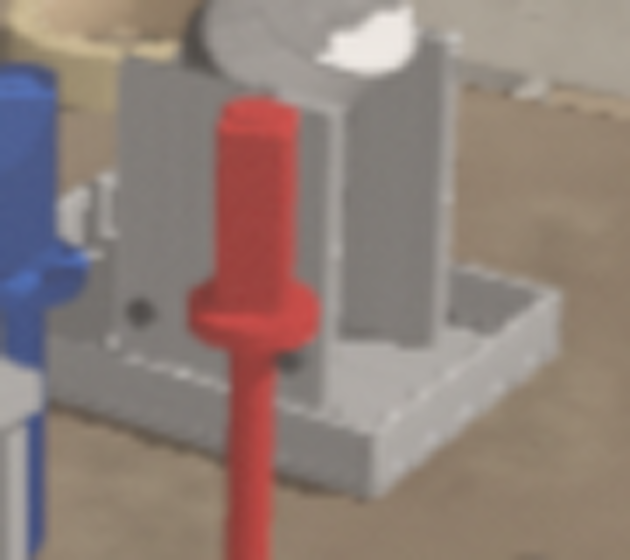

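No brass is left in the bore, seen through the narrow hole in the top view (it was visible before), and the force had dropped to just the drift's weight. Lever still clamped. Now back to the rack.

Emit:
{"method": "carry_out", "body": {"moves": [{"xyz": [0,0,0],"rotation": [0.0374,-0.0802,0.0122],"grip": 1},{"xyz": [0,0,0],"rotation": [0.0374,-0.0802,0.0122],"grip": 1},{"xyz": [0,0,0],"rotation": [0.0374,-0.0802,0.0122],"grip": 1},{"xyz": [0,0,0],"rotation": [0.0374,-0.0802,0.0122],"grip": 1},{"xyz": [0,0,0],"rotation": [0.0374,-0.0802,0.0122],"grip": 1},{"xyz": [-0.18,0,0],"rotation": [0,0,0],"grip": 1},{"xyz": [0,0,0],"rotation": [0,0,0],"grip": 1}]}}

```text
clock: 14.2
eef_pos: [462.4, -196.1, 293.3]
tcp_rot: [0.751, -0.098, -0.643, -0.11]
wrist_force: [1.1, -1.1, -2.2]
opening: 21.6
```

Emit:
{"method": "carry_out", "body": {"moves": [{"xyz": [0,-0.19,0.009],"rotation": [0,0,0],"grip": 1},{"xyz": [0,-0.19,0.009],"rotation": [0,0,0],"grip": 1},{"xyz": [0,-0.19,0.009],"rotation": [0,0,0],"grip": 1},{"xyz": [0,-0.19,0.009],"rotation": [0,0,0],"grip": 1},{"xyz": [0,-0.19,0.009],"rotation": [0,0,0],"grip": 1},{"xyz": [0,-0.19,0.009],"rotation": [0,0,0],"grip": 1},{"xyz": [0,-0.19,0.009],"rotation": [0,0,0],"grip": 1},{"xyz": [0,-0.06,0],"rotation": [0,0,0],"grip": 1},{"xyz": [0,0,0],"rotation": [0,0,0],"grip": 1}]}}

```text
clock: 15.1
eef_pos: [527.1, 76.2, 299.1]
tcp_rot: [0.749, -0.097, -0.646, -0.11]
wrist_force: [0.1, 0.2, -2.1]
opening: 21.4
```

```bash
cat > look2.py <<'E'
import sys
from h import *
tag=sys.argv[1]
go([555,62,float(sys.argv[2])],Rt(0,-112))
s=observe(); Rc=Ro.from_quat(s['tcp_rot']).as_matrix()
ims=[]
for n in("scene","top"):
  im,d=vision.get_image(n); P=cloud(n,d); q=(P-s['eef_pos'])
  for lo in range(-85,20,15):
      m=(q[...,2]>=lo)&(q[...,2]<lo+15)&(abs(q[...,1])<14)&(abs(q[...,0])<14); k=q[m]
      if len(k)>3: print(n,lo,len(k),'x',np.percentile(k[:,0],[5,95]).round(1),'y',np.percentile(k[:,1],[5,95]).round(1),'zmin',k[:,2].min().round(1))
  im=im[:,:,::-1]
  a=im[100:250,220:370] if n=='scene' else im[150:250,220:320]
  ims.append(cv2.resize(a,(400,400),interpolation=cv2.INTER_CUBIC))
cv2.imwrite(f'pics/lk{tag}.png',cv2.hconcat(ims))
E
python3 look2.py h 215
```

```text
at [527.1  76.2 299.1] F [ 0.1  0.2 -2.1] open 21.4 t 15.1
xyz units [ 0.437  0.044 -0.093] mm [ 87.305   8.85  -18.636] rows>= 1.7941879591121062
rot units [ 0.057 -0.089  0.029] rows>= 1.1454224759661704
xyz units after turning [ 0.42   0.014 -0.156]
scene -85 35 x [ 3.6 12.9] y [-2.1  6. ] zmin -82.3
scene -70 55 x [ 1.3 11.4] y [-2.  6.] zmin -69.5
scene -55 60 x [-0.3 10.1] y [-1.5  7.1] zmin -55.0
scene -40 62 x [-2.5  8.5] y [-1.3  7.2] zmin -40.0
scene -25 64 x [-5.1  6.5] y [-2.3  6.3] zmin -24.8
scene -10 66 x [-6.9  4.5] y [-1.5  6.9] zmin -9.5
scene 5 31 x [-13.8   3.6] y [-5.5 13.5] zmin 5.5
```

View pics/lkh.png

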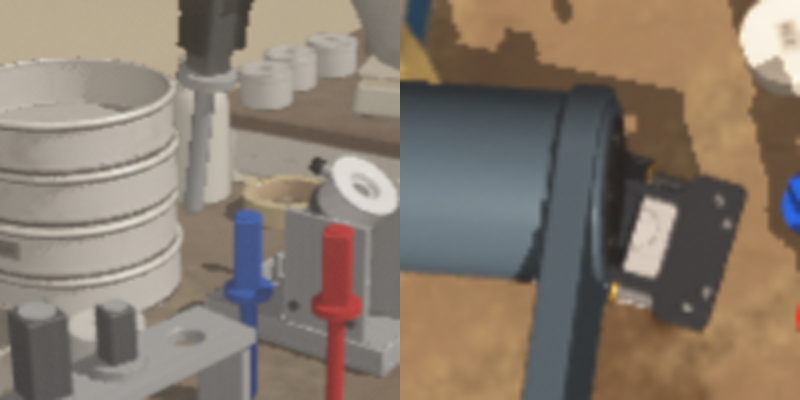

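Emit:
{"method": "carry_out", "body": {"moves": [{"xyz": [0,0,0],"rotation": [0.0285,-0.0445,0.0145],"grip": 1},{"xyz": [0,0,0],"rotation": [0.0285,-0.0445,0.0145],"grip": 1},{"xyz": [0,0.014,-0.078],"rotation": [0,0,0],"grip": 1},{"xyz": [0,0,-0.078],"rotation": [0,0,0],"grip": 1},{"xyz": [0,0,0],"rotation": [0,0,0],"grip": 1}]}}

```text
clock: 15.7
eef_pos: [557.7, 57.3, 300.2]
tcp_rot: [0.695, -0.137, -0.692, -0.137]
wrist_force: [0.6, 0.5, -1.9]
opening: 21.7
```

```bash
python3 look2.py i 215; python3 - <<'E'
from h import *
im,d=vision.get_image('scene'); cv2.imwrite('pics/hole.png',cv2.resize(im[200:250,265:325,::-1],None,fx=10,fy=10,interpolation=cv2.INTER_CUBIC))
print(proj('scene',np.array([555,62,112])))
P=cloud('scene',d)
m=np.all((P>[525,25,106])&(P<[590,95,117]),-1); sub=m[200:250,265:325].astype(np.uint8)
inv=((1-sub)*255).astype(np.uint8); n,l,st_,c=cv2.connectedComponentsWithStats(inv)
print(st_,c+np.array([265,200]))
for cc in c[1:]: print(onz('scene',cc[0]+265,cc[1]+200,112))
E
```

```text
at [557.7  57.3 300.2] F [ 0.6  0.5 -1.9] open 21.7 t 15.7
xyz units [ 0.426 -0.017  0.023] mm [85.138 -3.308  4.692] rows>= 1.7066344412089671
rot units [-0.004 -0.003 -0.   ] rows>= 0.05295443137765753
xyz units after turning [ 0.426 -0.017  0.021]
scene -85 36 x [-5.8  2.7] y [-2.6  5.9] zmin -81.8
scene -70 57 x [-7.1  5.1] y [-2.3  6.7] zmin -69.9
scene -55 63 x [-7.2  4. ] y [-2.6  7. ] zmin -54.9
scene -40 65 x [-7.   3.8] y [-4.2  6.2] zmin -39.8
scene -25 61 x [-7.7  2.8] y [-5.6  6.9] zmin -24.5
scene -10 60 x [-6.8  4.8] y [-1.3  7. ] zmin -9.5
scene 5 26 x [-13.7  12.7] y [ 0.1 13.3] zmin 5.2
[289.993 226.347]
[[   7   17   42   22  497]
 [   0    0   60   50 2464]
 [  19   26   13    4   38]
 [  34   31    1    1    1]] [[291.133 226.61 ]
 [295.249 224.024]
 [289.868 227.579]
 [299.    231.   ]]
[551.534  48.686 112.   ]
[552.397  66.394 112.   ]
[529.786  69.355 112.   ]
```

View pics/lki.png

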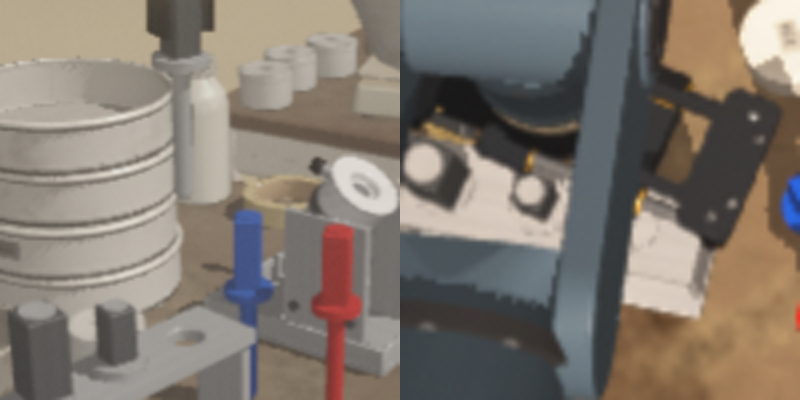

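View pics/hole.png

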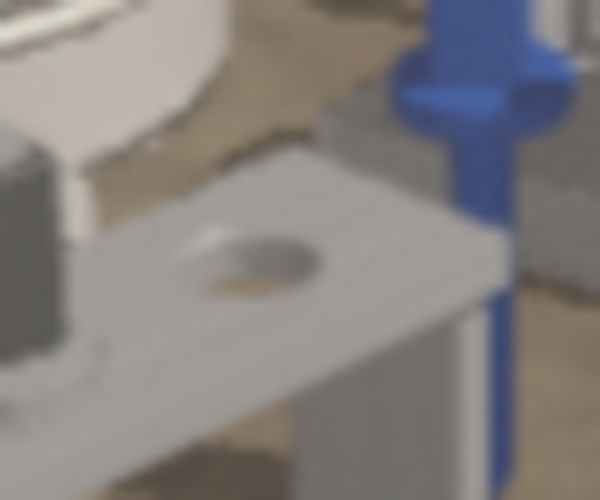

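The hole centre appears at scene (290.3,226.4) and the model predicts (290.0,226.3), so they agree. I'll align and descend to just above the plate.

Emit:
{"method": "carry_out", "body": {"moves": [{"xyz": [0,-0.017,0.022],"rotation": [-0.004,-0.003,0],"grip": 1},{"xyz": [0.14,0,0],"rotation": [0,0,0],"grip": 1},{"xyz": [0.14,0,0],"rotation": [0,0,0],"grip": 1},{"xyz": [0.14,0,0],"rotation": [0,0,0],"grip": 1},{"xyz": [0,0,0],"rotation": [0,0,0],"grip": 1},{"xyz": [0,0,0],"rotation": [0,0,0],"grip": 1}]}}

```text
clock: 16.45
eef_pos: [552.4, 65.2, 217.1]
tcp_rot: [-0.693, 0.134, 0.695, 0.134]
wrist_force: [0.1, -0.4, -1.6]
opening: 21.7
```

```bash
python3 look2.py j 100
```

```text
at [552.4  65.2 217.1] F [ 0.1 -0.4 -1.6] open 21.7 t 16.4
xyz units [ 0.585  0.01  -0.02 ] mm [117.091   2.034  -3.949] rows>= 2.343501882550968
rot units [ 0.002  0.002 -0.   ] rows>= 0.02618325699149054
xyz units after turning [ 0.586  0.01  -0.018]
scene -85 32 x [-6.7  3.1] y [-1.2  6.4] zmin -82.9
scene -70 50 x [-7.3  3.4] y [-1.3  6.4] zmin -69.4
scene -55 51 x [-7.5  2. ] y [-1.9  7.1] zmin -55.0
scene -40 60 x [-7.7  4.6] y [-2.3  6.8] zmin -39.8
scene -25 61 x [-7.2  4.1] y [-4.3  6.4] zmin -25.0
scene -10 57 x [-7.4  2.2] y [-2.6  7. ] zmin -9.1
scene 5 29 x [-13.2  11.1] y [-0.5 13.7] zmin 5.1
```

View pics/lkj.png

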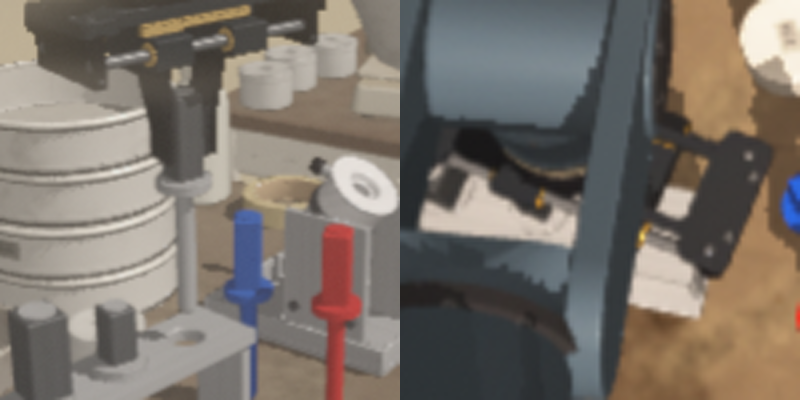

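Emit:
{"method": "carry_out", "body": {"moves": [{"xyz": [0.05,0.01,-0.016],"rotation": [0,0,0],"grip": 1},{"xyz": [0,0,0],"rotation": [0,0,0],"grip": 1},{"xyz": [0,0,0],"rotation": [0,0,0],"grip": 1}]}}

```text
clock: 16.85
eef_pos: [554.9, 61.6, 206.8]
tcp_rot: [-0.693, 0.134, 0.695, 0.134]
wrist_force: [0.4, 0.4, -2.2]
opening: 21.5
```

```bash
python3 look2.py k 100; python3 look2.py k 100|head -3
```

```text
at [554.9  61.6 206.8] F [ 0.4  0.4 -2.2] open 21.5 t 16.9
xyz units [ 0.534 -0.002 -0.001] mm [106.754  -0.368  -0.202] rows>= 2.135104439527162
rot units [ 0.001  0.001 -0.   ] rows>= 0.01998734937361828
xyz units after turning [ 0.534 -0.002  0.   ]
scene -85 35 x [-7.2  3.6] y [-1.6  6.2] zmin -82.5
scene -70 51 x [-7.2  3. ] y [-1.   6.7] zmin -69.7
scene -55 50 x [-8.1  2.6] y [-0.1  6.2] zmin -54.5
scene -40 53 x [-7.3  4.6] y [-2.7  7.1] zmin -39.8
scene -25 60 x [-7.5  4.8] y [-3.7  6.6] zmin -24.8
scene -10 57 x [-7.7  3.3] y [-4.9  6.6] zmin -9.3
scene 5 24 x [-13.7  11.5] y [-3.2 13.8] zmin 5.0
at [555.   61.8 206.9] F [ 0.  -0.2 -2.4] open 21.6 t 16.9
xyz units [ 0.535 -0.001 -0.   ] mm [106.902  -0.202  -0.09 ] rows>= 2.1380464767964273
rot units [0.001 0.001 0.   ] rows>= 0.018917096903987754
```

View pics/lkk.png

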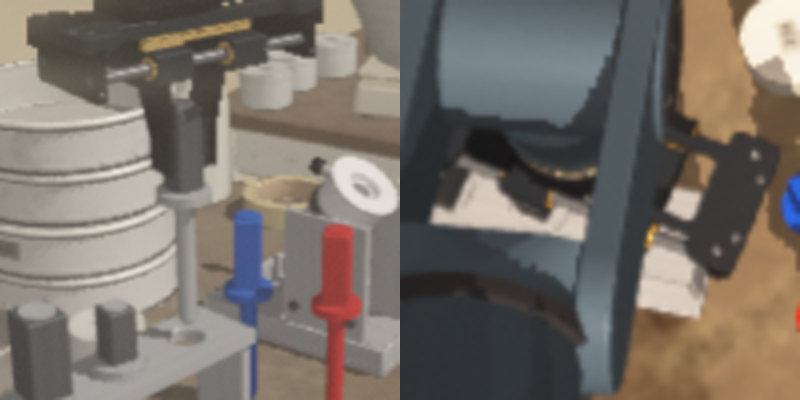

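Well aligned. I'll lower it in small steps.

Emit:
{"method": "carry_out", "body": {"moves": [{"xyz": [0.04,0,0],"rotation": [0,0,0],"grip": 1},{"xyz": [0.05,0,0],"rotation": [0,0,0],"grip": 1},{"xyz": [0.05,0,0],"rotation": [0,0,0],"grip": 1},{"xyz": [0.05,0,0],"rotation": [0,0,0],"grip": 1},{"xyz": [0,0,0],"rotation": [0,0,0],"grip": 1}]}}

```text
clock: 17.55
eef_pos: [553.1, 62.0, 166.4]
tcp_rot: [-0.692, 0.134, 0.697, 0.134]
wrist_force: [-0.1, 0.1, -2.1]
opening: 21.7
```

```bash
python3 look2.py l 100
```

```text
at [553.1  62.  166.4] F [-0.1  0.1 -2.1] open 21.7 t 17.6
xyz units [ 0.332 -0.004 -0.011] mm [66.428 -0.843 -2.184] rows>= 1.3293862293507923
rot units [ 0.001  0.004 -0.001] rows>= 0.048481526863369685
xyz units after turning [ 0.332 -0.004 -0.009]
scene -70 22 x [-11.2  12.2] y [-12.2  13.1] zmin -61.1
scene -55 68 x [-12.1   4. ] y [-9.7 11.1] zmin -55.0
scene -40 50 x [-7.8  2.1] y [-1.4  6.4] zmin -39.9
scene -25 52 x [-7.3  2.1] y [-2.1  7.7] zmin -24.5
scene -10 56 x [-7.2  4.8] y [-3.   6.4] zmin -9.8
scene 5 33 x [-13.3  13.5] y [-11.   13.5] zmin 5.2
```

View pics/lkl.png

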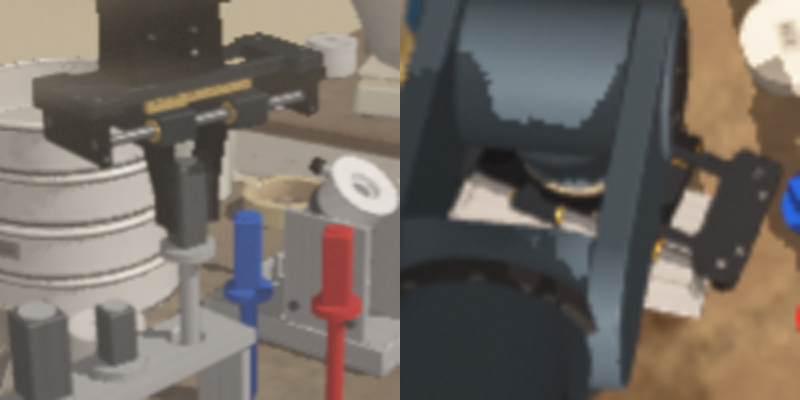

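Emit:
{"method": "carry_out", "body": {"moves": [{"xyz": [0.05,0,-0.008],"rotation": [0,0.003,0],"grip": 1},{"xyz": [0.05,0,0],"rotation": [0,0,0],"grip": 1},{"xyz": [0.05,0,-0.002],"rotation": [0,0,0],"grip": 1},{"xyz": [0.05,0,-0.002],"rotation": [0,0,0],"grip": 1},{"xyz": [0.05,0,0],"rotation": [0,0,0],"grip": 1},{"xyz": [0.04,0,0],"rotation": [0,0,0],"grip": 1},{"xyz": [0,0,0],"rotation": [0,0,0],"grip": 1}]}}

```text
clock: 18.35
eef_pos: [556.0, 61.0, 109.2]
tcp_rot: [-0.694, 0.134, 0.695, 0.134]
wrist_force: [-1.0, 0.4, -2.5]
opening: 21.8
```

```bash
python3 look2.py m 100|head -4
```

```text
at [556.   61.  109.2] F [-1.   0.4 -2.5] open 21.8 t 18.4
xyz units [ 0.046 -0.003  0.006] mm [ 9.151 -0.591  1.299] rows>= 0.18523092917458764
rot units [ 0.001  0.    -0.001] rows>= 0.01615263818274823
xyz units after turning [ 0.046 -0.003  0.007]
```

View pics/lkm.png

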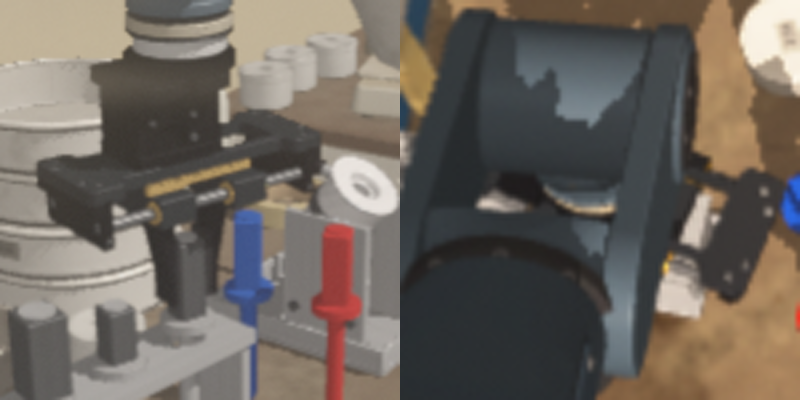

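Emit:
{"method": "carry_out", "body": {"moves": [{"xyz": [0.02,0,0.004],"rotation": [0,0,0],"grip": 1},{"xyz": [0.01,0,0],"rotation": [0,0,0],"grip": 1},{"xyz": [0,0,0],"rotation": [0,0,0],"grip": 1}]}}

```text
clock: 18.75
eef_pos: [556.2, 61.2, 104.6]
tcp_rot: [0.695, -0.134, -0.694, -0.134]
wrist_force: [0.5, -0.5, -1.6]
opening: 21.9
```

Emit:
{"method": "carry_out", "body": {"moves": [{"xyz": [0.01,0,0],"rotation": [0,0,0],"grip": 1},{"xyz": [0,0,0],"rotation": [0,0,0],"grip": 1}]}}

```text
clock: 18.95
eef_pos: [556.3, 61.2, 102.6]
tcp_rot: [0.695, -0.134, -0.693, -0.134]
wrist_force: [-0.6, -0.0, -1.9]
opening: 21.4
```

Emit:
{"method": "carry_out", "body": {"moves": [{"xyz": [0.01,0,0],"rotation": [0,0,0],"grip": 1},{"xyz": [0,0,0],"rotation": [0,0,0],"grip": 1}]}}

```text
clock: 19.15
eef_pos: [556.2, 61.2, 100.5]
tcp_rot: [0.695, -0.134, -0.694, -0.134]
wrist_force: [0.1, -0.6, -1.9]
opening: 21.7
```

Emit:
{"method": "carry_out", "body": {"moves": [{"xyz": [0.005,0,0],"rotation": [0,0,0],"grip": 1},{"xyz": [0,0,0],"rotation": [0,0,0],"grip": 1}]}}

```text
clock: 19.35
eef_pos: [556.5, 61.2, 99.7]
tcp_rot: [0.695, -0.134, -0.693, -0.134]
wrist_force: [-0.7, 0.1, -1.6]
opening: 21.8
```

Emit:
{"method": "carry_out", "body": {"moves": [{"xyz": [0.008,0,0],"rotation": [0,0,0],"grip": 1},{"xyz": [0,0,0],"rotation": [0,0,0],"grip": 1}]}}

```text
clock: 19.55
eef_pos: [556.6, 61.1, 99.6]
tcp_rot: [0.695, -0.134, -0.693, -0.134]
wrist_force: [-1.3, -0.2, 6.6]
opening: 21.7
```

```bash
python3 look2.py n 100|head -4
```

```text
at [556.6  61.1  99.6] F [-1.3 -0.2  6.6] open 21.7 t 19.6
xyz units [-0.002 -0.001  0.009] mm [-0.424 -0.206  1.772] rows>= 0.03667929155636574
rot units [ 0.001 -0.002 -0.   ] rows>= 0.025528171679554727
xyz units after turning [-0.002 -0.001  0.009]
```

View pics/lkn.png

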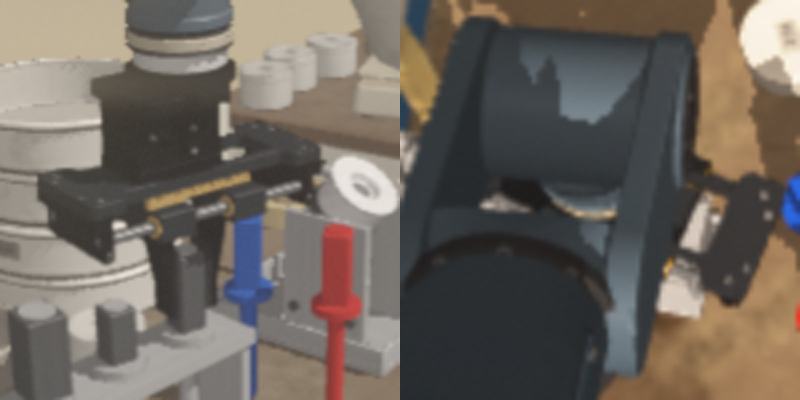

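The collar is seated with +6.6 N under it. I'll open part way so the fingers don't reach the short drift, then lift straight up.

Emit:
{"method": "carry_out", "body": {"moves": [{"xyz": [-0.006,0,0],"rotation": [0,0,0],"grip": -0.1},{"xyz": [0,0,0],"rotation": [0,0,0],"grip": -0.1},{"xyz": [0,0,0],"rotation": [0,0,0],"grip": -0.1},{"xyz": [0,0,0],"rotation": [0,0,0],"grip": -0.1}]}}

```text
clock: 20.05
eef_pos: [556.4, 61.1, 99.1]
tcp_rot: [0.695, -0.134, -0.693, -0.134]
wrist_force: [-0.0, -0.4, 0.4]
opening: 44.4
```

Emit:
{"method": "carry_out", "body": {"moves": [{"xyz": [-0.05,0,0],"rotation": [0,0,0],"grip": -0.1},{"xyz": [-0.1,0,0],"rotation": [0,0,0],"grip": -0.1},{"xyz": [-0.15,0,0],"rotation": [0,0,0],"grip": -0.1},{"xyz": [-0.2,0,0],"rotation": [0,0,0],"grip": -0.1},{"xyz": [-0.2,0,0],"rotation": [0,0,0],"grip": -0.1},{"xyz": [0,0.2,0.1],"rotation": [0,0,0],"grip": -0.1},{"xyz": [0,0.2,0.1],"rotation": [0,0,0],"grip": -0.1},{"xyz": [0,0.15,0.15],"rotation": [0,0,0],"grip": -0.1},{"xyz": [0,0.1,0.2],"rotation": [0,0,0],"grip": -0.1},{"xyz": [0,0,0],"rotation": [0,0,0],"grip": -0.1}]}}

```text
clock: 21.05
eef_pos: [398.0, -17.1, 238.4]
tcp_rot: [-0.692, 0.135, 0.696, 0.135]
wrist_force: [0.4, 0.9, -0.4]
opening: 48.0
```

```bash
python3 - <<'E'
from h import *
s=observe();print(s['eef_pos'],s['wrist_force'],s['opening'])
for n in("scene","top"):
    im,d=vision.get_image(n); cv2.imwrite(f"pics/{n}F.png",im[:,:,::-1]); np.save(f'pics/{n}F.npy',d)
P=cloud('scene',np.load('pics/sceneF.npy'))
for d,(x,y,z) in dict(thick=(582,191,180),short=(567,125,160),long=(555,62,180)).items():
    w=P[np.all((P>[x-25,y-25,z-4])&(P<[x+25,y+25,z+5]),-1)]; print(d,len(w),w.mean(0))
im=cv2.imread('pics/topF.png'); print([proj('top',np.array(p)) for p in ([555,62,180],)])
E
```

```text
[398.007 -17.075 238.353] [ 0.381  0.947 -0.434] 48.0269528683341
thick 172 [580.903 193.051 179.953]
short 89 [567.981 128.192 159.74 ]
long 75 [553.851  63.977 179.827]
[array([276.26 , 201.036])]
```

View pics/sceneF.png

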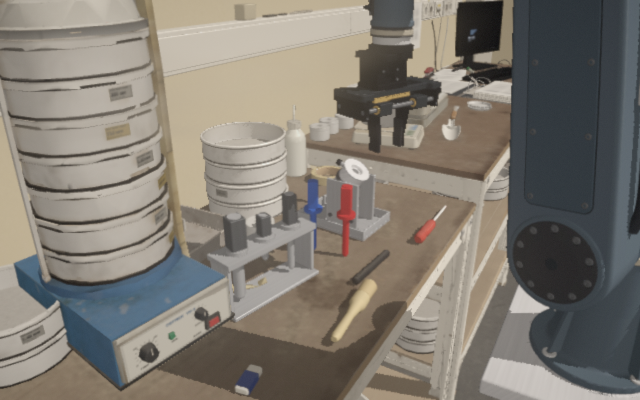

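View pics/topF.png

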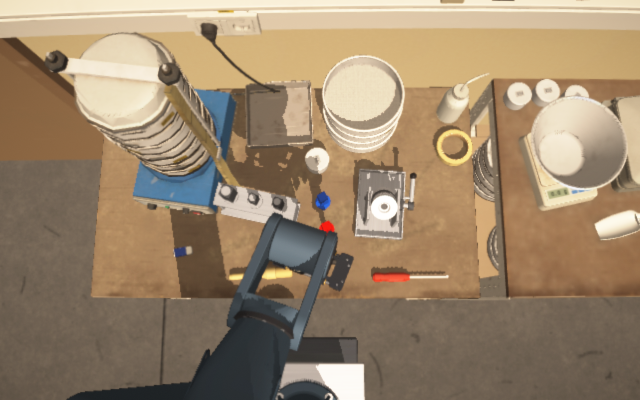

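The final views show all three drifts in the rack, the lever back, and the bystanders where they were. One last check for the bushing itself.

```bash
python3 - <<'E'
import cv2
a=cv2.imread('pics/sceneF.png')[150:245,320:400];b=cv2.imread('pics/topF.png')[160:245,345:425]
cv2.imwrite('pics/fin.png',cv2.hconcat([cv2.resize(a,(390,460),interpolation=cv2.INTER_CUBIC),cv2.resize(b,(400,460),interpolation=cv2.INTER_CUBIC)]))
E
```

```text
(no output)
```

View pics/fin.png

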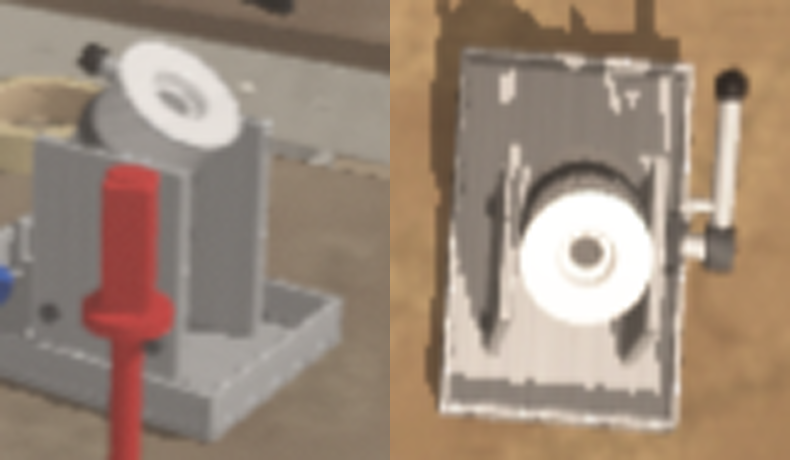

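The bore shows grey tray where it showed brass before, and there is no brass on the bench. I'm handing in.

```bash
python3 -c "
from plant import ticket
print(ticket.finish_job())"
```

```text
the job is handed in; nothing more can be done
None
```

The job is handed in, after about 21 s on the robot's clock; no verdict was reported. I never saw the bushing itself in the tray, because the barrel and cheek plates hide that spot from both cameras.

**What I did:** I flipped the cam lever over centre and it snapped to clamped. I took the long thin drift from the rack and pushed it down the bore to about 4 mm above the lower mouth. I then hung it back in the same hole and let go with the arm clear.

**Last checks:**
- **Lever:** the knob is still where the clamped pose predicts.
- **Long drift:** it hangs with its grip top at z ≈ 180 mm, within about 2 mm of where it was.
- **Other drifts and bystanders:** the other two drifts still measure the same. The tin, brush, screwdriver and the red and blue look-alikes appear unmoved in the last pictures; the marker is clear in the scene view but hidden by the arm in the top view.
- **Bushing:** that it dropped is inferred. The push peaked at about 8 N net of the drift's weight, then fell to zero, the brass no longer shows through the bore, and none lies on the bench.

**Disagreements found:**
- **Fingertip position:** the cameras showed the real fingertips about 35 mm short of the reported TCP along the tool. My first lever pass therefore went over the knob without touching it. I corrected for this from then on.
- **Drift in the jaws:** it sat pitched by about 1°, which I allowed for before inserting it.

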